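# Set out a pupil's drilling place on the metalwork bench

### The job

Set up the drilling place: lower the narrow plate without a window over the four posts of the jig until it lies flat on the base, then lower the wider plate with the round window over the same posts so that it lies flat on the first. Stand the V-block upright on the bench midway between the jig and the flat bench block, centred on the line joining them and with its groove along that line, and lay the eight-sided bar in its groove, lengthwise and evenly centred. Let go of everything, and do not shift the oil can or the hammer.

Things in the scene. Friction and masses are not known exactly. Their poses are not given: they have to be found in the camera images.
- jig: Drilling jig bolted to the bench: dark steel base 40 (x) x 104 (y) x 20 mm high with four upright steel posts, 8 mm diameter, at x +-12, y +-38 mm. Posts rise 36 mm above the base (tips 56 mm above the bench), the top 8 mm tapering to 3 mm diameter. Origin: centre of the underside, on the bench; z up, y along its length, towards the bench block. Fixed.
- bench_block: Flat dark steel bench block with a bright top, 60 (x) x 100 (y) x 28 mm high, bolted down about 250 mm (245 to 255, centre to centre) from the jig, in line with it along the jig's +y axis and with the same yaw. Origin: centre of the underside. It does not move.
- spacer: Loose aluminium plate without a window, the narrow one: 48 (x) x 104 (y) x 12 mm thick, 0.16 kg, with only four through holes, 13 mm diameter, at x +-12, y +-38 mm (the jig's post pattern). Lies flat. Origin: centre of the underside, z up; half a turn about z, or turning it over, makes no difference. On the jig its underside is 20 mm above the bench.
- guide: Loose aluminium plate with a round 27 mm window in its middle, the wider one: 64 (x) x 104 (y) x 12 mm thick, 0.18 kg, with the same four 13 mm through holes at x +-12, y +-38 mm. Lies flat. Origin: centre of the underside, z up; half a turn makes no difference. On top of the narrow plate its underside is 32 mm above the bench.
- vblock: Loose bright steel V-block, 44 (x) x 60 (y) x 40 mm high, 0.57 to 0.85 kg, standing upright, with a 90-degree V groove along y in its top, 24 mm wide and 12 mm deep. Origin: centre of the underside; z up, y along the groove; half a turn makes no difference. Grasp its long flat sides (44 mm apart). Standing midway, its ends are about 43 mm from jig and bench block.
- blank: Loose dark steel bar, regular eight-sided section 28 mm across flats, 90 mm long, about 0.45 kg. It lies on one flat; two side flats stand upright, 28 mm apart, from 8 to 20 mm above its underside. Origin: centre of the bar (14 mm above the bench as it lies), y along it. Seated in the V-block its axis is 47.8 mm above the block's underside and its underside 6 mm below the block's top.
- oil_can: Bystander: green round can, 52 mm diameter, 80 mm high, standing loose on the bench among the parts. Origin: centre of its underside.
- hammer: Bystander: hammer 280 mm long lying loose on the bench to the right (-y) of the parts. Its origin lies on the bench under it; its x axis runs along it towards the head.
There are look-alikes about, which are no part of the job. What is shaped like the vblock but brown is not meant. What is shaped like the spacer but blue is not meant.

How it is judged (in metres and radians):
At the end, for the whole second after the job is handed in: Narrow plate flat on jig base, windowed plate flat on it (heights +-2 mm, 6 mm, 0.15 rad). V-block upright, centre within 15 mm of the jig's long axis, within 139 mm along it of both jig and block centres, groove within 0.2 rad. Bar seated in it (4 mm across, 14 mm along, 0.1 rad). All at rest (horizontal distance between each of spacer, guide and jig below 0.006 m and z of spacer in the frame of jig between 0.0185 and 0.0225 m and angle between the y axis of each of spacer, guide and the y axis of jig, either way round below 0.15 rad and angle between each of spacer, guide, vblock's own z axis and vertical below 0.06 rad and z of guide in the frame of jig between 0.0305 and 0.0345 m and x of vblock in the frame of jig between -0.015 and 0.015 m and y of vblock in the frame of jig below 0.139 m and y of vblock in the frame of bench_block above -0.139 m and height (world z) of vblock below 0.003 m and angle between the y axis of vblock and the y axis of jig, either way round below 0.2 rad and x of blank in the frame of vblock between -0.004 and 0.004 m and y of blank in the frame of vblock between -0.014 and 0.014 m and z of blank in the frame of vblock between 0.0455 and 0.0505 m and angle between the y axis of blank and the y axis of vblock, either way round below 0.1 rad and linear speed of each of spacer, guide, vblock, blank below 0.01 m/s); the robot touches nothing.
It fails at once if the oil can is shifted by more than 30 mm (distance of oil_can from where it was at the start of the episode above 0.03 m).
It fails at once if the hammer is shifted by more than 30 mm (distance of hammer from where it was at the start of the episode above 0.03 m).
It also fails if it takes over 112 s, if anything falls off the work surface, if the arm or the gripper's body presses on something with over 40 N, if the wrist force passes 120 N, or if a joint passes its speed limit or range.

### The arm

A 6-joint arm with a two-finger parallel gripper is mounted at the origin on the work surface. World frame = base frame: x ahead of the robot, y to its left, z up, the work surface at z = 0. Lengths are in mm, angles in rad, forces in N, time in s.
With the tool pointing down it reaches from about 375 to 825 mm from the base axis. Payload 5.5 kg.
Tool frame: the origin (TCP) lies between the finger pads; the fingertips stand 8 mm ahead of it and the grasp point (between the pads) lies 11 mm behind it (arm.tips_ahead is the distance from the TCP to the fingertips, in mm); z points along the fingers, y is the line along which they close (so a half turn about z gives the same grasp; the last joint's range is limited). The gripper opens to 85 mm and grips with 20 to 120 N. Pads are 22 mm wide; open, the fingers measure 114 mm over their backs; the gripper's body (76 mm by 85 mm) begins 54 mm behind the grasp point. The pads swing forward as they close: fully open they stand 13 mm farther back than shut.
Start: joints at [1.22, 0.314, -0.047, 1.21, 0, 1.571], TCP at [206.186, 563.456, 239.299] pointing down, gripper open.
Joint ranges: [-2.67, 2.67], [-0.69, 1.73], [-1.03, 1.25], [-2.08, 2.16], [-1.42, 1.45], [-3.14, 3.14]. Speed limits (rad/s): [2.39, 2.39, 3.01, 3.14, 3.14, 3.14].

### API

Orientations are given as a unit quaternion [w, x, y, z].
In Python, from cell import arm gives the robot as it stands.
- The arm moves only by the tool move_arm, never from a script. Its argument "rows" is a list of rows, each an object with "xyz": the shift along the tool's x, y, z in m, a list of three; "angular": the turn, a rotation vector about the tool's x, y, z in rad, a list of three; "claw": the finger opening in m, from 0 to 0.0854. A call has 1 to 5 rows; each row shifts and turns the commanded pose from where the row before left it, along the tool's axes as they then stand; what a row does not reach is not made up. A row lasts 1/8 s, in which the tool goes at most 62.5 mm and 10.7 degrees, less where a joint would pass 70% of its speed; a pose out of reach is approached as far as the arm can. A call is refused whole if a number of a shift passes 0.0625 or a number of a turn 0.188, either way. A call with a gripper value outside its range is refused whole. The fingers move at their own pace and stop on an object; the grip force is fixed at half the most. Time passes only in rows, so rows that do not move let the fingers close. It gives the time, the measured TCP pose, the force, the opening and the grip force at its end, in the units of the state.
- arm.state(): the state, without advancing time (a new reading comes with each control period).
- arm.grab_frame(name): name is "side" or "top"; returns the picture (400x640x3 uint8, red, green, blue); there is no depth.
- arm.camera_model(name): a dict with "fx", "fy", "cx", "cy" (pixels), "extrinsics" (4x4, takes a point from camera to world coordinates). Camera axes: x right, y down, z forward; pixel columns grow to the right and rows downward; lengths in mm; the calibration is good to about 2 mm. A picture is of the moment at which its call begins. camera_model takes no time and is no camera call.
- arm.close_job(): hands the job in; it is judged then, once.
The state is a dict: "clock": time; "joints": joint angles; "joint_velocities": joint speeds; "tau": joint torques, N m; "position": TCP position; "tcp_rot": TCP orientation; "wrist_force": force on the tool from outside, world axes, zero at the start; "torque": the same for the moment, N m; "width": opening from 0.0 (shut) to 1.0 (fully open); "grip_force": force on a finger pad.
Only numpy, scipy, OpenCV 4.12 (cv2) and the standard library are available. Lean on these libraries where they do the work, as an engineer would, in place of code of your own. Each camera call takes 0.05 s, during which the arm holds its last target. There are 200 camera calls.

## Working session

There is one attempt and no reset: what is moved stays moved. The work goes in short steps, Python scripts to look and compute and a tool call to move; the robot and the scene stay as the last step left them, time stands still between calls to the robot, and variables do not carry over. Pictures are saved under pics/ and viewed, at most 14 in all, crops included, and the job is handed in when it is done.

Besides the shell and the picture viewer there is one more tool, called by a JSON object that holds its "api" and its "payload", one argument or row to a line. move_arm: Moves the arm, as the interface text tells. Its arguments: {"type":"object","properties":{"rows":{"type":"array","items":{"type":"object","properties":{"xyz":{"type":"array","items":{"type":"number"}},"angular":{"type":"array","items":{"type":"number"}},"claw":{"type":"number"}}}}},"required":["rows"]}

```bash
ls; mkdir -p pics
python3 - <<'E'
from cell import arm
import cv2
for n in("top","side"):
    cv2.imwrite(f"pics/{n}0.png",arm.grab_frame(n)[:,:,::-1])
    m=arm.camera_model(n);print(n,m)
print(arm.state())
E
```

```text
pics
top {'fx': 402.8253913774727, 'fy': 402.8253913774727, 'cx': 318.628843459184, 'cy': 200.23235858125597, 'extrinsics': array([[ 8.64962397e-03, -9.89562753e-01,  1.43842768e-01,
         3.11090630e+02],
       [-9.99706021e-01, -5.29908260e-03,  2.36599061e-02,
        -1.02810803e+01],
       [-2.26507271e-02, -1.44005131e-01, -9.89317677e-01,
         1.22079326e+03],
       [ 0.00000000e+00,  0.00000000e+00,  0.00000000e+00,
         1.00000000e+00]])}
side {'fx': 427.6290546746636, 'fy': 427.6290546746636, 'cx': 320.4823932693667, 'cy': 203.1560263253008, 'extrinsics': array([[ 9.99134547e-01, -4.07397674e-02,  8.39215323e-03,
         4.85228582e+02],
       [-3.61576787e-02, -7.50928730e-01,  6.59392649e-01,
        -8.01170813e+02],
       [-2.05615942e-02, -6.59125416e-01, -7.51751892e-01,
         9.87487376e+02],
       [ 0.00000000e+00,  0.00000000e+00,  0.00000000e+00,
         1.00000000e+00]])}
{'clock': 0.1, 'joints': array([ 1.22002840e+00,  3.14153983e-01, -4.79449493e-02,  1.21020345e+00,
       -1.15637711e-05,  1.57078243e+00]), 'joint_velocities': array([-0.00050456, -0.00013662,  0.0021545 , -0.00141531,  0.00161427,
        0.00076888]), 'tau': array([ 5.11081396e-05, -5.40766811e+01,  3.40541911e+01,  1.11207948e-02,
       -4.14264036e-06,  1.68325439e-06]), 'position': array([206.00600153, 563.00245082, 238.53653298]), 'tcp_rot': array([-1.25705232e-04,  1.74479327e-01,  9.84660549e-01, -7.42485660e-04]), 'wrist_force': array([-0.13739425,  0.93163919, -0.41918089]), 'torque': array([ 0.01885176, -0.00757759,  0.01245876]), 'grip_force': 0.0, 'width': 1.0012922055574927}
```

View pics/top0.png

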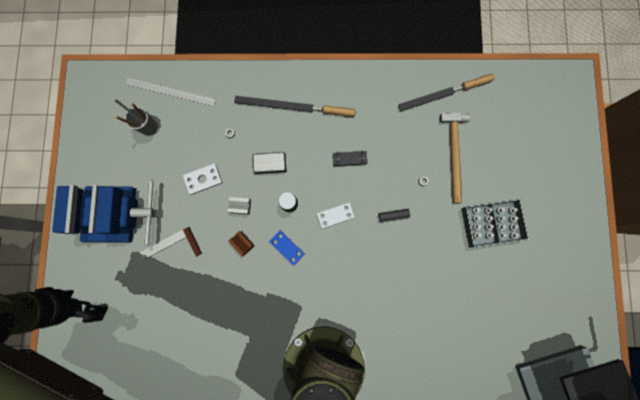

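View pics/side0.png

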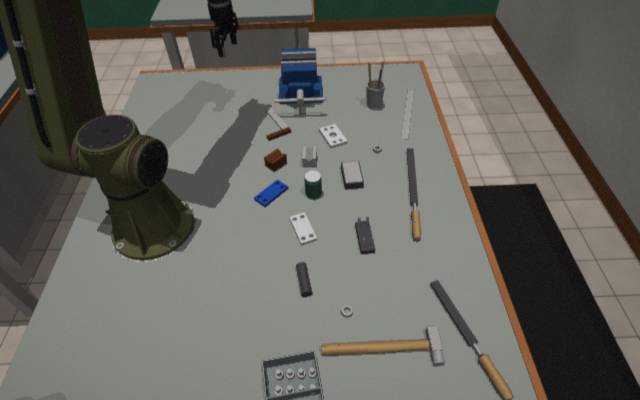

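The top view shows the guide (201,179), V-block (238,206), bench block (269,162), jig (350,158), spacer (335,215), blank (394,215), oil can (288,202), and the blue/brown decoys. The side view agrees. I'll take enlarged crops next.

```bash
cat > h.py <<'E'
from cell import arm
import numpy as np, cv2
def ray(n,uv,z):
    m=arm.camera_model(n);E=m["extrinsics"]
    d=E[:3,:3]@np.array([(uv[0]-m["cx"])/m["fx"],(uv[1]-m["cy"])/m["fy"],1.])
    return (E[:3,3]+d*(z-E[2,3])/d[2])[:2]
def proj(n,p):
    m=arm.camera_model(n);E=m["extrinsics"]
    c=E[:3,:3].T@(np.asarray(p,float)-E[:3,3]);return np.array([m["fx"]*c[0]/c[2]+m["cx"],m["fy"]*c[1]/c[2]+m["cy"]])
def crop(n,x0,y0,x1,y1,k,name,f=None):
    f=arm.grab_frame(n) if f is None else f
    cv2.imwrite(name,cv2.resize(f[y0:y1,x0:x1,::-1],None,fx=k,fy=k,interpolation=cv2.INTER_CUBIC));return f
E
python3 - <<'E'
from h import *
crop("top",175,140,415,270,3.3,"pics/t1.png")
crop("side",255,110,395,310,3,"pics/s1.png")
E
```

```text
(no output)
```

View pics/t1.png

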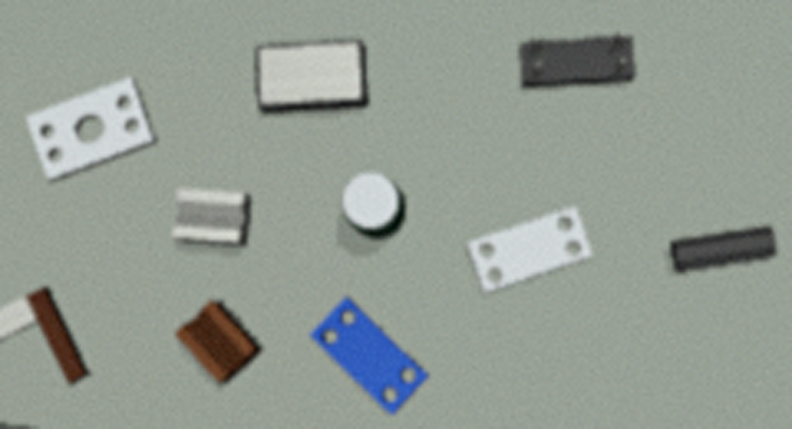

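View pics/s1.png

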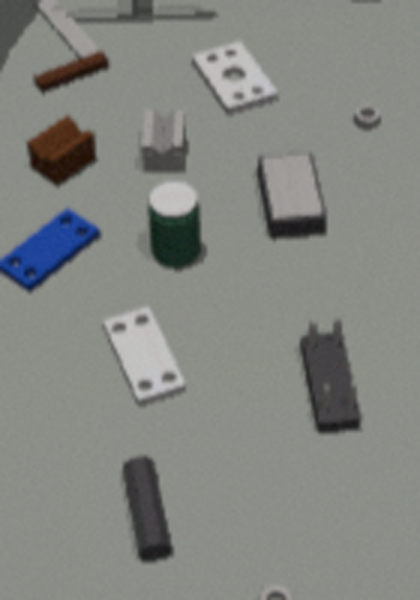

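The crops match the listing: white plates, a grey V-block, a dark bar, and the jig posts visible. I'll fit box silhouettes in both cameras.

```bash
cat >> h.py <<'E'
from scipy.optimize import minimize
K=8
def hullmask(n,P,win):
    x0,y0,x1,y1=win
    q=np.array([proj(n,p) for p in P]);q=(q-[x0,y0]+0.5)*K-0.5
    im=np.zeros(((y1-y0)*K,(x1-x0)*K),np.float32)
    h=cv2.convexHull(q.astype(np.float32))
    cv2.fillConvexPoly(im,np.round(h*16).astype(np.int32),1.0,lineType=8,shift=4)
    return cv2.GaussianBlur(cv2.resize(im,None,fx=1/K,fy=1/K,interpolation=cv2.INTER_AREA),(0,0),0.6)
def boxpts(p,dims,z0=0):
    x,y,a=p;c,s=np.cos(a),np.sin(a)
    return [(x+c*u*dims[0]-s*v*dims[1],y+s*u*dims[0]+c*v*dims[1],z0+w*dims[2]) for u in(-.5,.5) for v in(-.5,.5) for w in(0,1)]
def octpts(p,z0=0):
    x,y,a=p;c,s=np.cos(a),np.sin(a);r=14/np.cos(np.pi/8)
    return [(x+c*r*np.cos(t)-s*v,y+s*r*np.cos(t)+c*v,z0+14+r*np.sin(t)) for v in(-45,45) for t in np.pi/8+np.arange(8)*np.pi/4]
def fit(frames,pts,p0,pad=7):
    wins={};M={}
    for n,f in frames.items():
        q=np.array([proj(n,p) for p in pts(p0)]);lo=np.floor(q.min(0)).astype(int)-pad;hi=np.ceil(q.max(0)).astype(int)+pad
        w=(lo[0],lo[1],hi[0],hi[1]);wins[n]=w
        g=f[w[1]:w[3],w[0]:w[2]].astype(float);b=np.median(np.concatenate([g[:2].reshape(-1,3),g[-2:].reshape(-1,3),g[:,:2].reshape(-1,3),g[:,-2:].reshape(-1,3)]),0)
        M[n]=np.clip(np.abs(g-b).max(2)/45-.35,0,1)
    def cost(d): 
        p=np.array(p0)+np.array(d)*[1,1,.02]
        return sum(np.sum((hullmask(n,pts(p),wins[n])-M[n])**2) for n in frames)
    S=[[0,0,0],[4,0,0],[0,4,0],[0,0,6]];b=None
    for _ in range(2):
        r=minimize(cost,b.x if b is not None else [0,0,0],method="Nelder-Mead",options=dict(initial_simplex=(np.array(S)+(b.x if b is not None else 0)),xatol=.05,fatol=.01,maxiter=150));b=r
    return np.array(p0)+r.x*[1,1,.02],r.fun
DIM=dict(jig=(40,104,20),bench=(60,100,28),spacer=(48,104,12),guide=(64,104,12),vblock=(44,60,40),brown=(44,60,40))
E
python3 - <<'E'
from h import *
F={n:np.mean([arm.grab_frame(n) for _ in range(3)],0) for n in("top","side")}
init=dict(jig=((350,158),20,.03),bench=((269,161),28,.03),spacer=((335,215),12,.3),guide=((201,179),12,.3),vblock=((239,206),40,-.05),blank=((394,215),28,.1))
for k,(uv,z,a) in init.items():
    x,y=ray("top",uv,z); pts=octpts if k=="blank" else (lambda p,k=k:boxpts(p,DIM[k]))
    for fr in (F,{"top":F["top"]},{"side":F["side"]}):
        p,c=fit(fr,pts,(x,y,a)); print(k,list(fr),np.round(p,3),round(c,1))
print("can",ray("top",(287.5,201),80))
E
```

```text
jig ['top', 'side'] [ 6.16542e+02 -7.50840e+01  6.30000e-02] 33.2Traceback (most recent call last):
  File "<stdin>", line 7, in <module>
  File "h.py", line 40, in fit
    r=minimize(cost,b.x if b is not None else [0,0,0],method="Nelder-Mead",options=dict(initial_simplex=(np.array(S)+(b.x if b is not None else 0)),xatol=.05,fatol=.01,maxiter=150));b=r
    res = _minimize_neldermead(fun, x0, args, callback, bounds=bounds,
                               **options)
    fxr = func(xr)
    fx = function(np.copy(x), *(wrapper_args + args))
  File "h.py", line 37, in cost
    return sum(np.sum((hullmask(n,pts(p),wins[n])-M[n])**2) for n in frames)
  File "h.py", line 37, in <genexpr>
    return sum(np.sum((hullmask(n,pts(p),wins[n])-M[n])**2) for n in frames)
                       ~~~~~~~~^^^^^^^^^^^^^^^^^^
  File "h.py", line 17, in hullmask
    q=np.array([proj(n,p) for p in P]);q=(q-[x0,y0]+0.5)*K-0.5
                ~~~~^^^^^
  File "h.py", line 8, in proj
    m=arm.camera_model(n);E=m["extrinsics"]
ValueError: time passes only in moves, steps and waits
```

```bash
cat >> h.py <<'E'
_cm={n:arm.camera_model(n) for n in("top","side")}
class _A:
    def camera_model(s,n): return _cm[n]
    def __getattr__(s,k): return getattr(_arm,k)
_arm=arm; arm=_A()
E
cat > all.py <<'E'
from h import *
F={n:np.mean([arm.grab_frame(n) for _ in range(2)],0) for n in("top","side")}
init=dict(jig=((350,158),20,.03),bench=((269,161),28,.03),spacer=((335,215),12,.3),guide=((201,179),12,.3),vblock=((239,206),40,-.05),blank=((394,215),28,.1))
for k,(uv,z,a) in init.items():
    x,y=ray("top",uv,z); pts=octpts if k=="blank" else (lambda p,k=k:boxpts(p,DIM[k]))
    for fr in (F,{"top":F["top"]},{"side":F["side"]}):
        p,c=fit(fr,pts,(x,y,a)); print(k,list(fr),np.round(p,3),round(c,1))
print("can",ray("top",(287.5,201),80))
E
python3 all.py
```

```text
jig ['top', 'side'] [ 6.16503e+02 -7.50590e+01  6.20000e-02] 33.2
jig ['top'] [ 6.17486e+02 -7.46810e+01  6.20000e-02] 7.9
jig ['side'] [ 6.1573e+02 -7.6679e+01  6.3000e-02] 16.3
bench ['top', 'side'] [5.99415e+02 1.69839e+02 7.20000e-02] 422.8
bench ['top'] [5.99934e+02 1.71601e+02 7.60000e-02] 121.5
bench ['side'] [5.99256e+02 1.65362e+02 6.80000e-02] 287.0
spacer ['top', 'side'] [ 4.42546e+02 -3.22590e+01  3.30000e-01] 175.8
spacer ['top'] [ 4.43114e+02 -3.15460e+01  3.39000e-01] 75.8
spacer ['side'] [ 4.41067e+02 -3.29460e+01  3.13000e-01] 92.1
guide ['top', 'side'] [5.52207e+02 3.79385e+02 3.74000e-01] 262.8
guide ['top'] [5.52679e+02 3.80756e+02 3.77000e-01] 132.6
guide ['side'] [5.50584e+02 3.75911e+02 3.56000e-01] 118.1
vblock ['top', 'side'] [ 4.66079e+02  2.55159e+02 -3.10000e-02] 335.2
vblock ['top'] [ 4.65954e+02  2.56376e+02 -5.50000e-02] 152.9
vblock ['side'] [ 4.68778e+02  1.93833e+02 -2.20000e-02] 74.7
blank ['top', 'side'] [ 4.41999e+02 -2.08194e+02  1.63000e-01] 27.6
blank ['top'] [ 4.42514e+02 -2.06349e+02  1.67000e-01] 8.6
blank ['side'] [ 4.41743e+02 -2.09771e+02  1.63000e-01] 8.0
can [474.25551876 106.24555379]
```

```bash
python3 - <<'E'
from h import *
f=np.mean([arm.grab_frame("top") for _ in range(4)],0);g=np.mean([arm.grab_frame("side") for _ in range(4)],0)
np.save("top.npy",f);np.save("side.npy",g)
for n,p in dict(bench=(310,190),bb=(269,158),sp=(335,215),gd=(192,181),v1=(239,198),v2=(239,206)).items(): print(n,f[p[1],p[0]].round())
for n,p in dict(bench=(330,250),bb=(351,172),sp=(303,229),gd=(325,132),vend=(310,162)).items(): print(n,g[p[1],p[0]].round())
print(np.std(f[188:192,305:315],axis=(0,1)))
E
sed -i 's#M\[n\]=np.clip.*#m=np.clip(np.abs(g-b).max(2)/20-.45,0,1).astype(np.float32);M[n]=cv2.morphologyEx(m,cv2.MORPH_CLOSE,np.ones((7,7)))#' h.py
sed -i 's#^F=.*#F={n:np.load(n+".npy") for n in("top","side")}#' all.py; python3 all.py
```

```text
bench [153. 162. 151.]
bb [198. 200. 193.]
sp [209. 214. 216.]
gd [206. 212. 214.]
v1 [192. 197. 188.]
v2 [131. 132. 127.]
bench [140. 143. 137.]
bb [159. 155. 152.]
sp [194. 195. 194.]
gd [194. 190. 189.]
vend [73. 71. 70.]
[1.21640801 1.19985351 1.13440513]
jig ['top', 'side'] [ 6.16366e+02 -7.51050e+01  7.10000e-02] 81.8
jig ['top'] [ 6.17312e+02 -7.43020e+01  6.00000e-02] 26.0
jig ['side'] [ 6.15566e+02 -7.68030e+01  7.70000e-02] 49.1
bench ['top', 'side'] [6.00185e+02 1.70021e+02 7.20000e-02] 113.2
bench ['top'] [6.01107e+02 1.72024e+02 7.00000e-02] 26.6
bench ['side'] [5.99247e+02 1.66026e+02 7.60000e-02] 61.5
spacer ['top', 'side'] [ 4.41947e+02 -3.25960e+01  3.28000e-01] 44.6
spacer ['top'] [ 4.4331e+02 -3.1726e+01  3.3600e-01] 9.0
spacer ['side'] [ 4.4029e+02 -3.3871e+01  3.3000e-01] 11.3
guide ['top', 'side'] [5.51879e+02 3.78132e+02 3.73000e-01] 96.4
guide ['top'] [5.52987e+02 3.78991e+02 3.73000e-01] 28.9
guide ['side'] [5.50627e+02 3.75638e+02 3.72000e-01] 55.0
vblock ['top', 'side'] [ 4.66331e+02  2.56415e+02 -6.00000e-02] 177.3
vblock ['top'] [4.66259e+02 2.57725e+02 6.00000e-03] 28.1
vblock ['side'] [ 4.68018e+02  2.25334e+02 -2.90000e-02] 58.0
blank ['top', 'side'] [ 4.41804e+02 -2.08304e+02  1.67000e-01] 68.6
blank ['top'] [ 4.42738e+02 -2.06405e+02  1.63000e-01] 30.9
blank ['side'] [ 4.41499e+02 -2.10200e+02  1.71000e-01] 28.4
can [474.25551876 106.24555379]
```

```bash
cat > plan.py <<'E'
# usage: plan.py x y z theta [x y z theta ...]  (theta: world angle of the closing axis)
import sys,json;from h import *
def th(q):
    w,x,y,z=q; return np.arctan2(1-2*(x*x+z*z),2*(x*y-w*z))
s=arm.state();p=np.array(s["position"]);t=th(s["tcp_rot"])
v=np.array(sys.argv[1:],float).reshape(-1,4)
w,qx,qy,qz=s["tcp_rot"]
print("now",p.round(1),"th",round(t,3),"tilt",np.round([2*(qx*qz-w*qy),2*(qy*qz+w*qx)],4),"F",np.round(s["wrist_force"],1),"w",round(s["width"],3),"t",round(s["clock"],2),"j",np.round(s["joints"],2))
for g in v:
    d=(g[3]-t+np.pi/2)%np.pi-np.pi/2
    dist=np.linalg.norm(g[:3]-p);n=max(int(np.ceil(dist/60)),int(np.ceil(abs(d)/.17)),1)
    p0,t0=p.copy(),t;R=[]
    for i in range(1,n+1):
        e=p0+(g[:3]-p0)*i/n-p; c,s_=np.cos(t),np.sin(t)
        sh=np.round(np.array([-s_*e[0]+c*e[1],c*e[0]+s_*e[1],-e[2]]))
        p=p+np.array([-s_*sh[0]+c*sh[1],c*sh[0]+s_*sh[1],-sh[2]])
        a=round(t0+d*i/n-t,2);t+=a
        R.append((*[float(k)/1000 for k in sh],-a))
    print(g,"rows",len(R));[print(r) for r in R]
E
python3 plan.py 442 -32 120 .33 442 -32 40 .33; python3 -c "
from cell import arm;print(arm.tips_ahead)"
```

```text
now [206.2 563.5 239.3] th 1.22 tilt [0.     0.0001] F [ 0.  -0.1 -0.1] w 0.997 t 1.1 j [ 1.22  0.31 -0.05  1.21  0.    1.57]
[ 4.42e+02 -3.20e+01  1.20e+02  3.30e-01] rows 11
(-0.039, -0.043, 0.011, np.float64(0.08))
(-0.042, -0.041, 0.011, np.float64(0.08))
(-0.045, -0.036, 0.011, np.float64(0.08))
(-0.048, -0.033, 0.01, np.float64(0.08))
(-0.05, -0.03, 0.011, np.float64(0.08))
(-0.053, -0.024, 0.011, np.float64(0.09))
(-0.055, -0.021, 0.011, np.float64(0.08))
(-0.056, -0.015, 0.011, np.float64(0.08))
(-0.057, -0.011, 0.011, np.float64(0.08))
(-0.058, -0.007, 0.01, np.float64(0.08))
(-0.058, -0.002, 0.011, np.float64(0.08))
[ 4.42e+02 -3.20e+01  4.00e+01  3.30e-01] rows 2
(-0.0, 0.0, 0.04, np.float64(-0.0))
(-0.0, 0.0, 0.04, np.float64(-0.0))
8.0
```

{"api": "move_arm", "payload": {
  "rows": [
    {"xyz": [-0.039,-0.043,0.011],"angular": [0,0,0.08],"claw": 0.085},
    {"xyz": [-0.042,-0.041,0.011],"angular": [0,0,0.08],"claw": 0.085},
    {"xyz": [-0.045,-0.036,0.011],"angular": [0,0,0.08],"claw": 0.085},
    {"xyz": [-0.048,-0.033,0.01],"angular": [0,0,0.08],"claw": 0.085},
    {"xyz": [-0.05,-0.03,0.011],"angular": [0,0,0.08],"claw": 0.085}
  ]
}}

```text
clock: 1.72
position: [313.3, 291.2, 185.3]
tcp_rot: [0.0, 0.368, 0.93, 0.0]
wrist_force: [1.3, 0.2, -0.7]
width: 0.997
grip_force: 0.0
```

{"api": "move_arm", "payload": {
  "rows": [
    {"xyz": [-0.053,-0.024,0.011],"angular": [0,0,0.09],"claw": 0.085},
    {"xyz": [-0.055,-0.021,0.011],"angular": [0,0,0.08],"claw": 0.085},
    {"xyz": [-0.056,-0.015,0.011],"angular": [0,0,0.08],"claw": 0.085},
    {"xyz": [-0.057,-0.011,0.011],"angular": [0,0,0.08],"claw": 0.085},
    {"xyz": [-0.058,-0.007,0.01],"angular": [0,0,0.08],"claw": 0.085}
  ]
}}

```text
clock: 2.35
position: [421.5, 20.2, 131.4]
tcp_rot: [0.0, 0.549, 0.836, 0.0]
wrist_force: [0.7, 0.1, 0.5]
width: 0.994
grip_force: 0.0
```

{"api": "move_arm", "payload": {
  "rows": [
    {"xyz": [-0.058,-0.002,0.011],"angular": [0,0,0.08],"claw": 0.085},
    {"xyz": [0,0,0.04],"angular": [0,0,0],"claw": 0.085},
    {"xyz": [0,0,0.035],"angular": [0,0,0],"claw": 0.085},
    {"xyz": [0,0,0],"angular": [0,0,0],"claw": 0.07}
  ]
}}

```text
clock: 2.85
position: [439.5, -32.1, 43.4]
tcp_rot: [-0.002, 0.582, 0.813, -0.001]
wrist_force: [-1.1, -0.5, -0.4]
width: 0.828
grip_force: 0.0
```

```bash
python3 plan.py 442 -32 11 .33
python3 - <<'E'
from h import *
a=crop("top",285,170,385,250,4,"pics/a.png");b=crop("side",260,170,360,270,3.2,"pics/b.png")
A,B=cv2.imread("pics/a.png"),cv2.imread("pics/b.png")
cv2.imwrite("pics/ab.png",np.hstack([A,B]))
E
```

```text
now [439.5 -32.1  43.4] th 0.329 tilt [ 0.002  -0.0047] F [-1.1 -0.5 -0.4] w 0.828 t 2.85 j [-0.07  0.21 -0.68  0.69  0.    1.17]
[ 4.42e+02 -3.20e+01  1.10e+01  3.30e-01] rows 1
(-0.001, 0.002, 0.032, np.float64(-0.0))
```

View pics/ab.png

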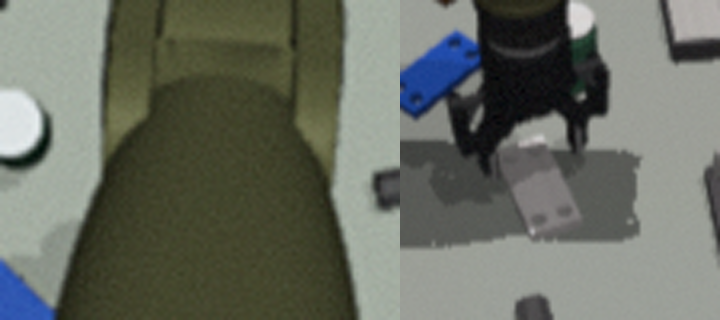

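The side view shows the gripper straddling the narrow plate (side px ~ (303,229)), and the arm hides the top view. Next I descend and close.

{"api": "move_arm", "payload": {
  "rows": [
    {"xyz": [0,0.001,0.025],"angular": [0,0,0],"claw": 0.07},
    {"xyz": [0,0,0.007],"angular": [0,0,0],"claw": 0.07},
    {"xyz": [0,0,0],"angular": [0,0,0],"claw": 0.04},
    {"xyz": [0,0,0],"angular": [0,0,0],"claw": 0.04},
    {"xyz": [0,0,0],"angular": [0,0,0],"claw": 0.04}
  ]
}}

```text
clock: 3.58
position: [443.4, -31.6, 14.8]
tcp_rot: [0.0, 0.581, 0.814, 0.0]
wrist_force: [-3.3, 0.4, 7.6]
width: 0.525
grip_force: 60.0
```

{"api": "move_arm", "payload": {
  "rows": [
    {"xyz": [0,0,0],"angular": [0,0,0],"claw": 0.04},
    {"xyz": [0,0,0],"angular": [0,0,0],"claw": 0.04}
  ]
}}

```text
clock: 3.82
position: [443.4, -31.6, 14.8]
tcp_rot: [0.0, 0.581, 0.814, 0.0]
wrist_force: [-2.8, -0.1, 7.7]
width: 0.525
grip_force: 60.0
```

{"api": "move_arm", "payload": {
  "rows": [
    {"xyz": [0,0,-0.02],"angular": [0,0,0],"claw": 0.04},
    {"xyz": [0,0,-0.05],"angular": [0,0,0],"claw": 0.04},
    {"xyz": [0,0,-0.05],"angular": [0,0,0],"claw": 0.04},
    {"xyz": [0,0,0],"angular": [0,0,0],"claw": 0.04}
  ]
}}

```text
clock: 4.32
position: [446.5, -31.9, 138.0]
tcp_rot: [0.004, 0.581, 0.814, 0.002]
wrist_force: [0.7, -0.1, -2.7]
width: 0.531
grip_force: 62.0
```

```bash
python3 - <<'E'
from h import *
crop("side",240,120,390,270,4,"pics/c.png")
E
python3 plan.py 616.5 -75 135 .066
```

```text
now [444.9 -31.8 135.8] th 0.33 tilt [-0.0021  0.0049] F [-0.7  0.1 -1.7] w 0.522 t 4.38 j [-0.07  0.09 -0.57  0.9   0.    1.17]
[ 6.165e+02 -7.500e+01  1.350e+02  6.600e-02] rows 3
(-0.032, 0.049, 0.0, np.float64(0.09))
(-0.028, 0.053, 0.001, np.float64(0.09))
(-0.023, 0.054, -0.0, np.float64(0.08))
```

View pics/c.png

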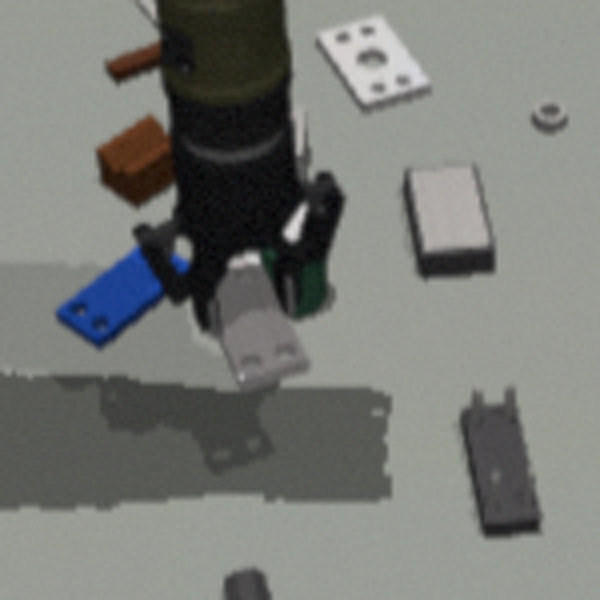

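The plate is held level at its middle, with its underside about 15 mm below the TCP. I'll carry it to the jig.

{"api": "move_arm", "payload": {
  "rows": [
    {"xyz": [-0.032,0.049,0],"angular": [0,0,0.09],"claw": 0.04},
    {"xyz": [-0.028,0.053,0.001],"angular": [0,0,0.09],"claw": 0.04},
    {"xyz": [-0.023,0.054,0],"angular": [0,0,0.084],"claw": 0.04},
    {"xyz": [0,0,0.045],"angular": [0,0,0],"claw": 0.04},
    {"xyz": [0,0,0],"angular": [0,0,0],"claw": 0.04}
  ]
}}

```text
clock: 5.0
position: [610.3, -74.9, 82.2]
tcp_rot: [-0.004, 0.683, 0.73, -0.003]
wrist_force: [-1.0, 0.2, -1.9]
width: 0.526
grip_force: 62.2
```

```bash
python3 plan.py 616.4 -74.6 80 .066
python3 - <<'E'
from h import *
crop("side",310,180,410,280,6,"pics/d.png")
print(proj("side",(616.4,-75.1,0)))
E
```

```text
now [610.3 -74.9  82.2] th 0.066 tilt [ 0.0019 -0.0102] F [-1.   0.2 -1.9] w 0.526 t 5.0 j [-0.12  0.45 -0.22  0.91  0.    1.38]
[ 6.164e+02 -7.460e+01  8.000e+01  6.600e-02] rows 1
(-0.0, 0.006, 0.002, np.float64(-0.0))
[364.2557443  238.25145771]
```

View pics/d.png

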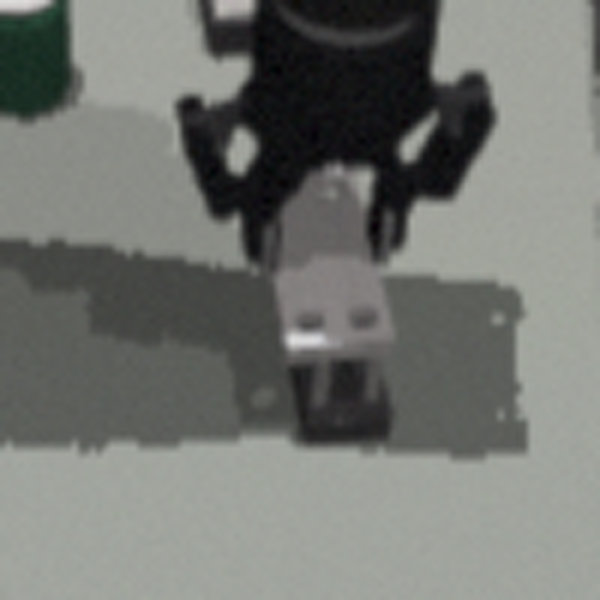

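The plate is above the posts, with its near holes at crop (310,319) and (363,317). I'll let the arm settle, then measure the holes.

{"api": "move_arm", "payload": {
  "rows": [
    {"xyz": [0,0,0],"angular": [0,0,0],"claw": 0.04},
    {"xyz": [0,0,0],"angular": [0,0,0],"claw": 0.04},
    {"xyz": [0,0,0],"angular": [0,0,0],"claw": 0.04}
  ]
}}

```text
clock: 5.42
position: [615.1, -75.3, 88.6]
tcp_rot: [0.001, 0.683, 0.73, 0.001]
wrist_force: [-0.2, -0.2, -0.8]
width: 0.527
grip_force: 62.2
```

```bash
python3 plan.py 616.4 -74.6 80 .066
cat > holes.py <<'E'
import sys;from h import *
# near-end holes of a held plate seen by side camera; args: top z of plate, jig x y yaw (side-cam frame)
zt=float(sys.argv[1]);half=float(sys.argv[2]);J=(615.6,-76.8,.068)
f=np.mean([arm.grab_frame("side") for _ in range(3)],0);np.save("held.npy",f)
def pts(p,zt=zt):
    return boxpts(p,(2*half,104,12),zt-12)
c,s=np.cos(J[2]),np.sin(J[2])
for sx in(-12,12):
    e=np.array([J[0]+c*sx+s*38,J[1]+s*sx-c*38,zt]);u=proj("side",e)
    i=np.round(u).astype(int);w=f[i[1]-5:i[1]+6,i[0]-5:i[0]+6].mean(2)
    print("expected",u.round(1),"at",i-5);print(w.round().astype(int))
E
python3 holes.py 79 24
```

```text
now [615.1 -75.3  88.6] th 0.066 tilt [-0.0004  0.0019] F [-0.2 -0.2 -0.8] w 0.527 t 5.42 j [-0.12  0.44 -0.22  0.91  0.    1.38]
[ 6.164e+02 -7.460e+01  8.000e+01  6.600e-02] rows 1
(0.001, 0.001, 0.009, np.float64(0.0))
expected [363.7 232.9] at [359 228]
[[127 130 129 129 132 129 131 130 130 130 129]
 [126 128 129 126 128 127 130 131 131 130 128]
 [125 126 124 116 115 115 119 131 131 131 124]
 [125 124 111 103  98  96 102 127 131 132 125]
 [124 123 101  87  83  84  93 125 132 131 128]
 [130 132 114  93  79  83 107 129 132 133 132]
 [145 171 168 160 147 115 129 132 131 132 131]
 [145 206 207 203 192 147 142 137 132 127 122]
 [115 180 176 168 156 144 142 136 124 115 104]
 [ 79 110 112 111 109 107 107 106 104 102  97]
 [ 64  90  92  91  95  92  86  86  86  78  74]]
expected [372.6 232. ] at [368 227]
[[130 132 126 128 129 129 128 126 102  92  92]
 [130 129 128 127 128 127 127 127 107  93  93]
 [130 128 124 117 117 118 121 127 112  96  92]
 [131 124 111 104 101  98 105 124 119  95  92]
 [132 125 102  95  96  91  94 122 127 100  93]
 [131 128 108  92  97  98 105 126 126 109  95]
 [133 132 124 113 112 116 126 127 127 112  96]
 [132 131 130 125 123 123 125 122 122 113  96]
 [127 122 120 117 115 113 111 112 110 106  93]
 [115 104 103 104 104 102 102 103 103  99  93]
 [102  97  95  95  99 100 100  99  98  96  93]]
```

```bash
cat > hb.py <<'E'
from h import *
def cen(f,u,r=4):
    i=np.round(u).astype(int);w=f[i[1]-r:i[1]+r+1,i[0]-r:i[0]+r+1].mean(2)
    d=np.clip(np.percentile(w,75)-12-w,0,40);Y,X=np.mgrid[-r:r+1,-r:r+1]
    d*=(X**2+Y**2<=(r+.5)**2)
    return np.array([(d*X).sum(),(d*Y).sum()])/d.sum()+i
def hole(p,sx,sy,z):
    c,s=np.cos(p[2]),np.sin(p[2]);return np.array([p[0]+c*sx-s*sy,p[1]+s*sx+c*sy,z])
def back(n,f,p,z,sys=(-38,38),r=4):
    for sy in sys:
        for sx in(-12,12):
            e=hole(p,sx,sy,z);u=cen(f,cen(f,proj(n,e),r),r);print(n,sx,sy,"obs-exp mm",(ray(n,u,z)-e[:2]).round(1),u.round(1))
E
python3 - <<'E'
from hb import *
back("side",np.load("side.npy"),(440.3,-33.9,.33),12,r=3)
print("held");back("side",np.load("held.npy"),(615.1-1.65,-75.3-1.3-.5,.066),85.8,(-38,),r=3)
E
```

```text
side -12 -38 obs-exp mm [ 0.3 -0.1] [302.9 237.9]
side 12 -38 obs-exp mm [0.4 0.4] [310.9 235.2]
side -12 38 obs-exp mm [-0.5 -0.6] [294.1 218.8]
side 12 38 obs-exp mm [-0.4  0.4] [301.8 216.2]
held
side -12 -38 obs-exp mm [ 0.3 -2. ] [363.2 232.1]
side 12 -38 obs-exp mm [ 0.3 -1.7] [372.2 231.1]
```

{"api": "move_arm", "payload": {
  "rows": [
    {"xyz": [0.0015,0.0017,0],"angular": [0,0,0],"claw": 0.04},
    {"xyz": [0,0,0.012],"angular": [0,0,0],"claw": 0.04},
    {"xyz": [0,0,0.012],"angular": [0,0,0],"claw": 0.04},
    {"xyz": [0,0,0.005],"angular": [0,0,0],"claw": 0.04},
    {"xyz": [0,0,0],"angular": [0,0,0],"claw": 0.04}
  ]
}}

```text
clock: 6.2
position: [616.2, -73.8, 57.7]
tcp_rot: [-0.0, 0.683, 0.73, -0.0]
wrist_force: [1.5, -1.1, -2.9]
width: 0.523
grip_force: 62.0
```

{"api": "move_arm", "payload": {
  "rows": [
    {"xyz": [0,0,0.01],"angular": [0,0,0],"claw": 0.04},
    {"xyz": [0,0,0.007],"angular": [0,0,0],"claw": 0.04},
    {"xyz": [0,0,0.004],"angular": [0,0,0],"claw": 0.04},
    {"xyz": [0,0,0.001],"angular": [0,0,0],"claw": 0.04},
    {"xyz": [0,0,0],"angular": [0,0,0],"claw": 0.04}
  ]
}}

```text
clock: 6.82
position: [616.4, -73.8, 36.4]
tcp_rot: [0.0, 0.683, 0.73, 0.0]
wrist_force: [1.6, -1.5, -0.7]
width: 0.525
grip_force: 62.2
```

{"api": "move_arm", "payload": {
  "rows": [
    {"xyz": [0,0,0.002],"angular": [0,0,0],"claw": 0.04},
    {"xyz": [0,0,0],"angular": [0,0,0],"claw": 0.07},
    {"xyz": [0,0,0],"angular": [0,0,0],"claw": 0.07},
    {"xyz": [0,0,0],"angular": [0,0,0],"claw": 0.07},
    {"xyz": [0,0,0],"angular": [0,0,0],"claw": 0.07}
  ]
}}

```text
clock: 7.45
position: [616.1, -73.6, 34.2]
tcp_rot: [-0.0, 0.683, 0.73, -0.0]
wrist_force: [0.4, -0.8, 0.2]
width: 0.819
grip_force: 0.0
```

{"api": "move_arm", "payload": {
  "rows": [
    {"xyz": [0,0,-0.04],"angular": [0,0,0],"claw": 0.07},
    {"xyz": [0,0,-0.05],"angular": [0,0,0],"claw": 0.085},
    {"xyz": [0,0,-0.05],"angular": [0,0,0],"claw": 0.085},
    {"xyz": [0,0,0],"angular": [0,0,0],"claw": 0.085}
  ]
}}

```text
clock: 7.95
position: [619.3, -74.1, 179.3]
tcp_rot: [0.003, 0.683, 0.73, 0.002]
wrist_force: [-0.6, 0.2, -0.8]
width: 0.99
grip_force: 0.0
```

```bash
python3 plan.py 552 378 150 .373 552 378 60 .373
```

```text
now [619.3 -74.1 179.3] th 0.066 tilt [-0.0015  0.0082] F [-0.6  0.2 -0.8] w 0.99 t 7.95 j [-0.12  0.38 -0.09  1.09  0.    1.39]
[5.52e+02 3.78e+02 1.50e+02 3.73e-01] rows 8
(0.057, -0.005, 0.004, np.float64(-0.04))
(0.057, -0.002, 0.003, np.float64(-0.04))
(0.057, -0.0, 0.004, np.float64(-0.04))
(0.057, 0.002, 0.004, np.float64(-0.03))
(0.057, 0.004, 0.003, np.float64(-0.04))
(0.057, 0.006, 0.004, np.float64(-0.04))
(0.057, 0.009, 0.004, np.float64(-0.04))
(0.056, 0.01, 0.003, np.float64(-0.04))
[5.52e+02 3.78e+02 6.00e+01 3.73e-01] rows 2
(-0.0, 0.0, 0.045, np.float64(0.0))
(-0.0, 0.0, 0.045, np.float64(0.0))
```

{"api": "move_arm", "payload": {
  "rows": [
    {"xyz": [0.057,-0.005,0.002],"angular": [0,0,-0.04],"claw": 0.085},
    {"xyz": [0.057,-0.002,0.003],"angular": [0,0,-0.04],"claw": 0.085},
    {"xyz": [0.057,0,0.003],"angular": [0,0,-0.04],"claw": 0.085},
    {"xyz": [0.057,0.002,0.003],"angular": [0,0,-0.03],"claw": 0.085},
    {"xyz": [0.057,0.004,0.003],"angular": [0,0,-0.04],"claw": 0.085}
  ]
}}

```text
clock: 8.57
position: [573.2, 210.2, 159.1]
tcp_rot: [-0.0, 0.611, 0.792, -0.001]
wrist_force: [0.0, -0.0, -0.1]
width: 0.996
grip_force: 0.0
```

{"api": "move_arm", "payload": {
  "rows": [
    {"xyz": [0.057,0.006,0.003],"angular": [0,0,-0.04],"claw": 0.085},
    {"xyz": [0.057,0.009,0.003],"angular": [0,0,-0.04],"claw": 0.085},
    {"xyz": [0.056,0.013,0.003],"angular": [0,0,-0.04],"claw": 0.085},
    {"xyz": [0,0,0.05],"angular": [0,0,0],"claw": 0.085},
    {"xyz": [0,0,0.05],"angular": [0,0,0],"claw": 0.085}
  ]
}}

```text
clock: 9.2
position: [550.8, 380.7, 49.3]
tcp_rot: [0.0, 0.562, 0.827, 0.0]
wrist_force: [-0.7, -0.2, -0.3]
width: 0.998
grip_force: 0.0
```

{"api": "move_arm", "payload": {
  "rows": [
    {"xyz": [0,0,0],"angular": [0,0,0],"claw": 0.085},
    {"xyz": [0,0,0],"angular": [0,0,0],"claw": 0.085},
    {"xyz": [0,0,0],"angular": [0,0,0],"claw": 0.085}
  ]
}}

```text
clock: 9.57
position: [553.2, 380.4, 54.0]
tcp_rot: [0.001, 0.563, 0.827, 0.002]
wrist_force: [1.0, 0.3, 0.5]
width: 0.999
grip_force: 0.0
```

```bash
python3 plan.py 551.9 378 16 .373
python3 - <<'E'
from hb import *
a=crop("side",330,170,410,270,5,"pics/e1.png");crop("side",290,70,380,170,5,"pics/e2.png",a)
cv2.imwrite("pics/e.png",np.hstack([cv2.imread("pics/e1.png")[:,:395],cv2.imread("pics/e2.png")[:,:400]]))
E
```

```text
now [553.2 380.4  54. ] th 0.376 tilt [0.0009 0.004 ] F [1.  0.3 0.5] w 0.999 t 9.57 j [ 0.6   0.56 -0.11  0.89  0.    1.8 ]
[5.519e+02 3.780e+02 1.600e+01 3.730e-01] rows 1
(-0.002, -0.002, 0.038, np.float64(0.0))
```

View pics/e.png

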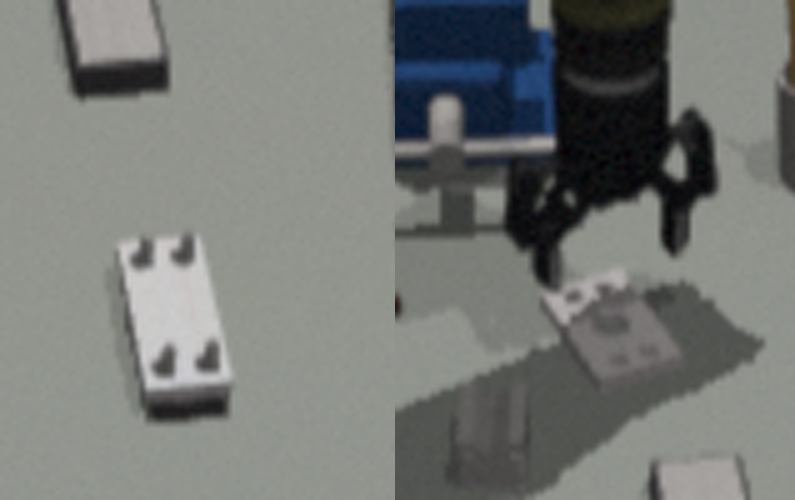

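The spacer lies flat on the jig with its posts through the holes (left), and the gripper stands over the guide (right). I'll grasp the guide.

{"api": "move_arm", "payload": {
  "rows": [
    {"xyz": [-0.002,-0.002,0.028],"angular": [0,0,0],"claw": 0.085},
    {"xyz": [0,0,0.011],"angular": [0,0,0],"claw": 0.085},
    {"xyz": [0,0,0],"angular": [0,0,0],"claw": 0.085},
    {"xyz": [0,0,0],"angular": [0,0,0],"claw": 0.055},
    {"xyz": [0,0,0],"angular": [0,0,0],"claw": 0.055}
  ]
}}

```text
clock: 10.25
position: [550.8, 377.6, 15.8]
tcp_rot: [0.0, 0.562, 0.827, 0.001]
wrist_force: [-4.2, -1.7, 14.2]
width: 0.648
grip_force: 6.9
```

{"api": "move_arm", "payload": {
  "rows": [
    {"xyz": [0,0,0],"angular": [0,0,0],"claw": 0.055},
    {"xyz": [0,0,0],"angular": [0,0,0],"claw": 0.055},
    {"xyz": [0,0,0],"angular": [0,0,0],"claw": 0.055}
  ]
}}

```text
clock: 10.62
position: [551.0, 377.8, 15.9]
tcp_rot: [0.0, 0.562, 0.827, 0.001]
wrist_force: [-5.8, -3.4, 18.0]
width: 0.646
grip_force: 8.9
```

Run:
```python
from hb import *
crop("side",290,90,370,170,7,"pics/f.png")
```

```text
(no output)
```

View pics/f.png

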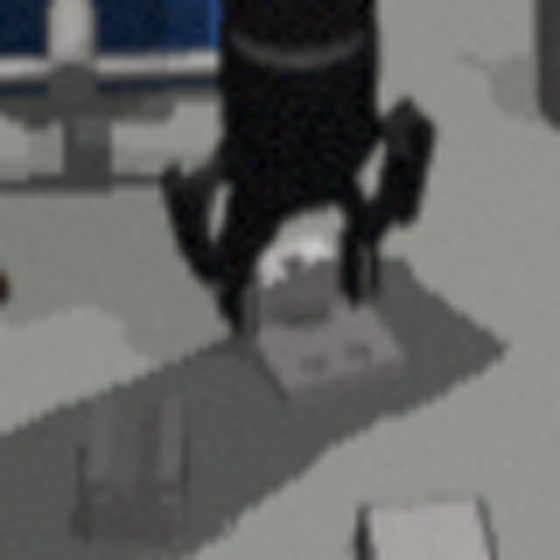

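{"api": "move_arm", "payload": {
  "rows": [
    {"xyz": [0,0,-0.03],"angular": [0,0,0],"claw": 0.055},
    {"xyz": [0,0,-0.05],"angular": [0,0,0],"claw": 0.085},
    {"xyz": [0,0,-0.05],"angular": [0,0,0],"claw": 0.085},
    {"xyz": [-0.06,0,-0.05],"angular": [0,0,0],"claw": 0.085},
    {"xyz": [0,0,0],"angular": [0,0,0],"claw": 0.085}
  ]
}}

```text
clock: 11.3
position: [571.4, 331.5, 187.8]
tcp_rot: [0.002, 0.564, 0.826, 0.004]
wrist_force: [0.4, 0.8, -0.5]
width: 0.99
grip_force: 0.0
```

```bash
python3 - <<'E'
from hb import *
F={"top":np.mean([arm.grab_frame("top") for _ in range(2)],0),"side":np.mean([arm.grab_frame("side") for _ in range(2)],0)}
for fr in({"top":F["top"]},{"side":F["side"]}): print(fit(fr,lambda p:boxpts(p,DIM["guide"]),(552,378,.373)))
a=crop("side",290,70,370,170,5,"pics/g1.png",F["side"]);crop("top",160,110,240,210,5,"pics/g2.png",F["top"])
cv2.imwrite("pics/g.png",np.hstack([cv2.imread("pics/g1.png"),cv2.imread("pics/g2.png")])[:, :800])
E
python3 plan.py
```

```text
(array([5.38863225e+02, 3.82985885e+02, 5.06723165e-01]), np.float64(1579.4619140625))
(array([569.48699108, 364.74425959,   0.60171715]), np.float64(1103.5177001953125))
now [567.1 332.5 181.2] th 0.376 tilt [ 0.0001 -0.0017] F [-0.3 -0.2  0.3] w 0.998 t 11.5 j [0.53 0.45 0.02 1.14 0.   1.72][ WARN:0@1.827] global loadsave.cpp:1063 imwrite_ Unsupported depth image for selected encoder is fallbacked to CV_8U.
```

View pics/g.png

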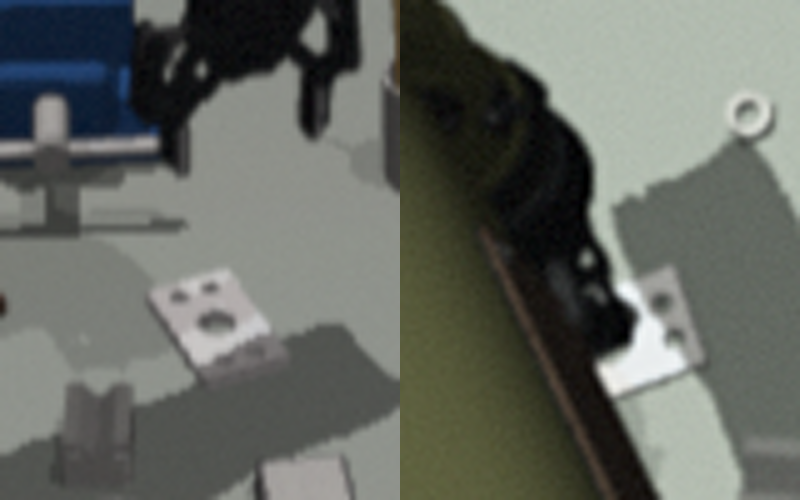

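The guide has hardly moved (window at side px (333.2,134.4)). The fingers landed on its top face: when open, the tips are farther back than the stated 8 mm, so I must go about 11 mm lower. First I re-measure the guide.

```bash
python3 - <<'E'
from hb import *
f=np.mean([arm.grab_frame("side") for _ in range(2)],0)
g=np.load("side.npy")
for F in(g,f):
    u=cen(F,np.array([333.2,134.4]),4);u=cen(F,u,4);print(u,ray("side",u,12))
for a,b in(((320,128.6),(331,145.6)),((336.4,123.4),(347.6,140))):
    p,q=ray("side",a,12),ray("side",b,12);print(p,q,np.arctan2(-(p-q)[0],(p-q)[1]))
E
python3 plan.py 552 378 60 .373
```

```text
[332.53042039 134.00072824] [550.38326268 376.85562325]
[332.736733   133.75580431] [551.18425202 378.1503325 ]
[507.23781807 409.51991492] [541.75362871 315.49144845] 0.35180760534898303
[567.62809583 435.41604193] [600.92240947 341.37293252] 0.3402626872890903
now [566.8 332.6 180.8] th 0.377 tilt [-0.0002 -0.0025] F [-0.7 -0.2 -0.5] w 0.995 t 11.6 j [0.53 0.45 0.02 1.14 0.   1.72]
[5.52e+02 3.78e+02 6.00e+01 3.73e-01] rows 3
(0.016, 0.001, 0.04, np.float64(0.0))
(0.016, 0.001, 0.041, np.float64(0.0))
(0.016, 0.001, 0.04, np.float64(0.0))
```

{"api": "move_arm", "payload": {
  "rows": [
    {"xyz": [0.0165,0.001,0.04],"angular": [0,0,0.005],"claw": 0.085},
    {"xyz": [0.0165,0.001,0.041],"angular": [0,0,0],"claw": 0.085},
    {"xyz": [0.0165,0.002,0.05],"angular": [0,0,0],"claw": 0.085},
    {"xyz": [0,0,0.025],"angular": [0,0,0],"claw": 0.085},
    {"xyz": [0,0,0],"angular": [0,0,0],"claw": 0.085}
  ]
}}

```text
clock: 12.22
position: [550.6, 379.0, 22.7]
tcp_rot: [-0.001, 0.564, 0.826, -0.003]
wrist_force: [-0.1, 0.1, 0.3]
width: 0.991
grip_force: 0.0
```

{"api": "move_arm", "payload": {
  "rows": [
    {"xyz": [0,0,0],"angular": [0,0,0],"claw": 0.085},
    {"xyz": [0,0,0],"angular": [0,0,0],"claw": 0.085},
    {"xyz": [0,0,0],"angular": [0,0,0],"claw": 0.085}
  ]
}}

```text
clock: 12.6
position: [554.6, 380.3, 27.7]
tcp_rot: [0.0, 0.565, 0.825, 0.001]
wrist_force: [-0.1, -0.4, -0.8]
width: 0.994
grip_force: 0.0
```

{"api": "move_arm", "payload": {
  "rows": [
    {"xyz": [0,-0.002,0.012],"angular": [0,0,0],"claw": 0.085},
    {"xyz": [0,0,0.007],"angular": [0,0,0],"claw": 0.085},
    {"xyz": [0,0,0.003],"angular": [0,0,0],"claw": 0.085},
    {"xyz": [0,0,0],"angular": [0,0,0],"claw": 0.085},
    {"xyz": [0,0,0],"angular": [0,0,0],"claw": 0.085}
  ]
}}

```text
clock: 13.22
position: [552.0, 379.3, 4.4]
tcp_rot: [0.0, 0.565, 0.825, 0.0]
wrist_force: [-0.4, -0.3, -0.6]
width: 0.997
grip_force: 0.0
```

{"api": "move_arm", "payload": {
  "rows": [
    {"xyz": [0,0,0],"angular": [0,0,0],"claw": 0.05},
    {"xyz": [0,0,0],"angular": [0,0,0],"claw": 0.05},
    {"xyz": [0,0,0],"angular": [0,0,0],"claw": 0.05},
    {"xyz": [0,0,0],"angular": [0,0,0],"claw": 0.05},
    {"xyz": [0,0,0],"angular": [0,0,0],"claw": 0.05}
  ]
}}

```text
clock: 13.85
position: [552.5, 379.6, 5.3]
tcp_rot: [0.0, 0.565, 0.825, 0.001]
wrist_force: [-0.3, -0.3, 5.2]
width: 0.724
grip_force: 66.5
```

Grasped: the width of 0.724 and full grip force match the 64 mm plate. I'll lift it and carry it to the jig.

{"api": "move_arm", "payload": {
  "rows": [
    {"xyz": [0,0,-0.02],"angular": [0,0,0],"claw": 0.05},
    {"xyz": [0,0,-0.05],"angular": [0,0,0],"claw": 0.05},
    {"xyz": [0,0,-0.05],"angular": [0,0,0],"claw": 0.05},
    {"xyz": [0,0,0],"angular": [0,0,0],"claw": 0.05},
    {"xyz": [0,0,0],"angular": [0,0,0],"claw": 0.05}
  ]
}}

```text
clock: 14.48
position: [551.4, 378.9, 124.3]
tcp_rot: [-0.0, 0.565, 0.825, -0.0]
wrist_force: [0.1, -0.3, -1.4]
width: 0.726
grip_force: 66.6
```

```bash
python3 plan.py 616.4 -73.7 110 .066
```

```text
now [551.4 378.9 124.3] th 0.371 tilt [-0.0001 -0.0004] F [ 0.1 -0.3 -1.4] w 0.726 t 14.47 j [ 0.6   0.5  -0.03  1.03 -0.    1.8 ]
[ 6.164e+02 -7.370e+01  1.100e+02  6.600e-02] rows 8
(-0.056, -0.013, 0.002, np.float64(0.04))
(-0.056, -0.011, 0.002, np.float64(0.04))
(-0.056, -0.008, 0.001, np.float64(0.03))
(-0.057, -0.007, 0.002, np.float64(0.04))
(-0.057, -0.004, 0.002, np.float64(0.04))
(-0.057, -0.003, 0.002, np.float64(0.04))
(-0.057, 0.001, 0.002, np.float64(0.04))
(-0.057, 0.002, 0.001, np.float64(0.04))
```

{"api": "move_arm", "payload": {
  "rows": [
    {"xyz": [-0.056,-0.013,0.002],"angular": [0,0,0.04],"claw": 0.05},
    {"xyz": [-0.056,-0.011,0.002],"angular": [0,0,0.04],"claw": 0.05},
    {"xyz": [-0.056,-0.008,0.001],"angular": [0,0,0.03],"claw": 0.05},
    {"xyz": [-0.057,-0.007,0.002],"angular": [0,0,0.04],"claw": 0.05},
    {"xyz": [-0.057,-0.004,0.002],"angular": [0,0,0.04],"claw": 0.05}
  ]
}}

```text
clock: 15.1
position: [591.0, 94.3, 113.2]
tcp_rot: [-0.001, 0.641, 0.768, -0.001]
wrist_force: [1.1, -0.1, -1.9]
width: 0.728
grip_force: 66.6
```

{"api": "move_arm", "payload": {
  "rows": [
    {"xyz": [-0.057,-0.003,0.002],"angular": [0,0,0.04],"claw": 0.05},
    {"xyz": [-0.057,0.001,0.002],"angular": [0,0,0.04],"claw": 0.05},
    {"xyz": [-0.057,0.002,0.001],"angular": [0,0,0.034],"claw": 0.05},
    {"xyz": [0,0,0.02],"angular": [0,0,0],"claw": 0.05},
    {"xyz": [0,0,0],"angular": [0,0,0],"claw": 0.05}
  ]
}}

```text
clock: 15.72
position: [613.5, -73.4, 86.9]
tcp_rot: [-0.003, 0.684, 0.73, -0.002]
wrist_force: [-0.5, -0.4, -2.1]
width: 0.726
grip_force: 66.5
```

{"api": "move_arm", "payload": {
  "rows": [
    {"xyz": [0,0,0],"angular": [0,0,0],"claw": 0.05},
    {"xyz": [0,0,0],"angular": [0,0,0],"claw": 0.05},
    {"xyz": [0,0,0],"angular": [0,0,0],"claw": 0.05}
  ]
}}

```text
clock: 16.1
position: [617.1, -72.3, 90.9]
tcp_rot: [0.0, 0.683, 0.731, 0.0]
wrist_force: [0.2, -0.6, -2.5]
width: 0.732
grip_force: 66.5
```

```bash
python3 plan.py 616.4 -73.7 85 .066
python3 - <<'E'
from hb import *
s=arm.state();p=s["position"]
f=np.mean([arm.grab_frame("side") for _ in range(3)],0)
z=p[2]-5.3+12
# expected for plate centred on jig (side-camera jig frame)
back("side",f,(615.6,-76.8,.066),z,(-38,),r=3)
crop("side",325,195,405,265,8,"pics/k.png",f.astype(np.uint8))
E
```

```text
now [617.1 -72.3  90.9] th 0.068 tilt [-0.0002  0.0009] F [ 0.2 -0.6 -2.5] w 0.732 t 16.1 j [-0.12  0.45 -0.21  0.92 -0.    1.39]
[ 6.164e+02 -7.370e+01  8.500e+01  6.600e-02] rows 1
(-0.001, -0.001, 0.006, np.float64(0.0))
side -12 -38 obs-exp mm [1.3 2.1] [364.5 227.9]
side 12 -38 obs-exp mm [0.4 0.7] [373.2 227.5]
```

View pics/k.png

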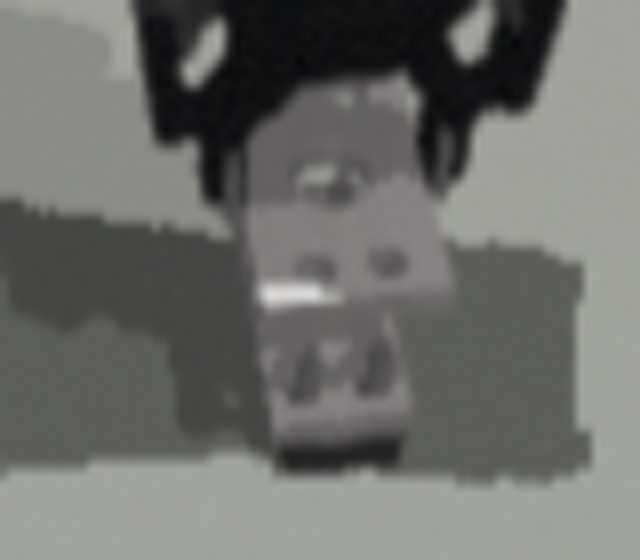

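The guide is over the jig, with its holes about (0.8, 1.4) mm off the posts. I'll correct that and lower it.

{"api": "move_arm", "payload": {
  "rows": [
    {"xyz": [-0.0014,-0.0008,0.012],"angular": [0,0,0],"claw": 0.05},
    {"xyz": [0,0,0.012],"angular": [0,0,0],"claw": 0.05},
    {"xyz": [0,0,0.01],"angular": [0,0,0],"claw": 0.05},
    {"xyz": [0,0,0.005],"angular": [0,0,0],"claw": 0.05},
    {"xyz": [0,0,0],"angular": [0,0,0],"claw": 0.05}
  ]
}}

```text
clock: 16.88
position: [615.9, -74.5, 50.8]
tcp_rot: [-0.0, 0.683, 0.73, -0.0]
wrist_force: [0.9, 0.4, -2.5]
width: 0.725
grip_force: 66.6
```

{"api": "move_arm", "payload": {
  "rows": [
    {"xyz": [0,0,0.007],"angular": [0,0,0],"claw": 0.05},
    {"xyz": [0,0,0.004],"angular": [0,0,0],"claw": 0.05},
    {"xyz": [0,0,0.003],"angular": [0,0,0],"claw": 0.05},
    {"xyz": [0,0,0],"angular": [0,0,0],"claw": 0.05},
    {"xyz": [0,0,0],"angular": [0,0,0],"claw": 0.05}
  ]
}}

```text
clock: 17.5
position: [616.0, -74.4, 37.4]
tcp_rot: [-0.0, 0.683, 0.73, -0.0]
wrist_force: [-1.0, -0.4, -0.3]
width: 0.727
grip_force: 66.7
```

{"api": "move_arm", "payload": {
  "rows": [
    {"xyz": [0,0,0.0005],"angular": [0,0,0],"claw": 0.085},
    {"xyz": [0,0,0],"angular": [0,0,0],"claw": 0.085},
    {"xyz": [0,0,0],"angular": [0,0,0],"claw": 0.085},
    {"xyz": [0,0,0],"angular": [0,0,0],"claw": 0.085},
    {"xyz": [0,0,-0.03],"angular": [0,0,0],"claw": 0.085}
  ]
}}

```text
clock: 18.12
position: [613.8, -74.2, 64.8]
tcp_rot: [-0.002, 0.683, 0.73, -0.001]
wrist_force: [-0.9, -0.9, 0.3]
width: 0.997
grip_force: 0.0
```

{"api": "move_arm", "payload": {
  "rows": [
    {"xyz": [0,0,-0.05],"angular": [0,0,0],"claw": 0.085},
    {"xyz": [0,0,-0.05],"angular": [0,0,0],"claw": 0.07},
    {"xyz": [0,0,0],"angular": [0,0,0],"claw": 0.07},
    {"xyz": [0,0,0],"angular": [0,0,0],"claw": 0.07}
  ]
}}

```text
clock: 18.62
position: [615.9, -74.4, 166.6]
tcp_rot: [-0.0, 0.683, 0.73, 0.0]
wrist_force: [-1.2, 0.3, -0.6]
width: 0.821
grip_force: 0.0
```

```bash
python3 plan.py 465.8 255.6 150 -.05
```

```text
now [615.9 -74.4 166.6] th 0.067 tilt [ 0. -0.] F [-1.2  0.3 -0.6] w 0.821 t 18.62 j [-0.12  0.39 -0.11  1.07  0.    1.38]
[ 4.658e+02  2.556e+02  1.500e+02 -5.000e-02] rows 7
(0.048, -0.018, 0.002, np.float64(0.02))
(0.049, -0.019, 0.003, np.float64(0.01))
(0.047, -0.02, 0.002, np.float64(0.02))
(0.048, -0.021, 0.002, np.float64(0.02))
(0.047, -0.021, 0.003, np.float64(0.01))
(0.047, -0.022, 0.002, np.float64(0.02))
(0.046, -0.023, 0.003, np.float64(0.02))
```

{"api": "move_arm", "payload": {
  "rows": [
    {"xyz": [0.048,-0.018,0.002],"angular": [0,0,0.02],"claw": 0.07},
    {"xyz": [0.049,-0.019,0.003],"angular": [0,0,0.01],"claw": 0.07},
    {"xyz": [0.047,-0.02,0.002],"angular": [0,0,0.02],"claw": 0.07},
    {"xyz": [0.048,-0.021,0.002],"angular": [0,0,0.02],"claw": 0.07},
    {"xyz": [0.047,-0.021,0.003],"angular": [0,0,0.01],"claw": 0.07}
  ]
}}

```text
clock: 19.25
position: [507.1, 162.2, 152.9]
tcp_rot: [-0.001, 0.712, 0.702, -0.001]
wrist_force: [1.1, 0.2, -0.0]
width: 0.819
grip_force: 0.0
```

{"api": "move_arm", "payload": {
  "rows": [
    {"xyz": [0.047,-0.022,0.002],"angular": [0,0,0.02],"claw": 0.07},
    {"xyz": [0.046,-0.023,0.003],"angular": [0,0,0.02],"claw": 0.07},
    {"xyz": [0,0,0.045],"angular": [0,0,0],"claw": 0.07},
    {"xyz": [0,0,0.04],"angular": [0,0,0],"claw": 0.07},
    {"xyz": [0,0,0],"angular": [0,0,0],"claw": 0.07}
  ]
}}

```text
clock: 19.88
position: [462.2, 253.2, 60.7]
tcp_rot: [-0.001, 0.725, 0.688, -0.004]
wrist_force: [-0.3, 0.8, -0.2]
width: 0.82
grip_force: 0.0
```

{"api": "move_arm", "payload": {
  "rows": [
    {"xyz": [0,0,0],"angular": [0,0,0],"claw": 0.07},
    {"xyz": [0,0,0],"angular": [0,0,0],"claw": 0.07},
    {"xyz": [0,0,0],"angular": [0,0,0],"claw": 0.07}
  ]
}}

```text
clock: 20.25
position: [467.4, 255.6, 66.1]
tcp_rot: [0.0, 0.726, 0.688, 0.001]
wrist_force: [0.6, 1.0, 0.1]
width: 0.822
grip_force: 0.0
```

```bash
python3 plan.py 465.8 255.6 12 -.05
python3 - <<'E'
from hb import *
f=crop("side",270,110,350,190,6,"pics/m1.png");crop("side",335,185,385,265,6,"pics/m2.png",f)
cv2.imwrite("pics/m.png",np.hstack([cv2.imread("pics/m1.png"),cv2.imread("pics/m2.png")]))
E
```

```text
now [467.4 255.6  66.1] th -0.053 tilt [0.0013 0.002 ] F [0.6 1.  0.1] w 0.822 t 20.25 j [ 0.5   0.32 -0.46  0.79  0.    2.12]
[ 4.658e+02  2.556e+02  1.200e+01 -5.000e-02] rows 1
(-0.0, -0.002, 0.054, np.float64(-0.0))
```

View pics/m.png

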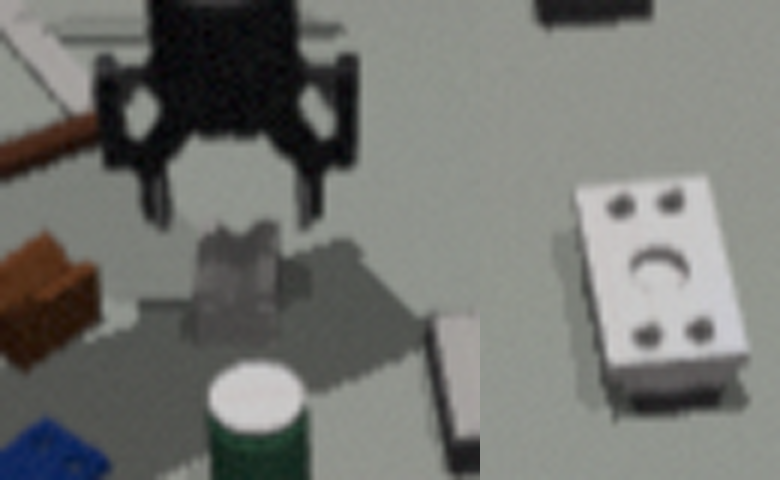

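Both plates lie stacked on the jig, and the gripper is centred over the V-block. I'll descend and grip.

{"api": "move_arm", "payload": {
  "rows": [
    {"xyz": [0,-0.001,0.03],"angular": [0,0,0],"claw": 0.07},
    {"xyz": [0,0,0.018],"angular": [0,0,0],"claw": 0.07},
    {"xyz": [0,0,0.006],"angular": [0,0,0],"claw": 0.07},
    {"xyz": [0,0,0],"angular": [0,0,0],"claw": 0.07},
    {"xyz": [0,0,0],"angular": [0,0,0],"claw": 0.03}
  ]
}}

```text
clock: 20.92
position: [466.1, 255.7, 11.7]
tcp_rot: [0.0, 0.726, 0.688, 0.001]
wrist_force: [0.4, 0.6, -0.3]
width: 0.623
grip_force: 0.0
```

{"api": "move_arm", "payload": {
  "rows": [
    {"xyz": [0,0,0],"angular": [0,0,0],"claw": 0.03},
    {"xyz": [0,0,0],"angular": [0,0,0],"claw": 0.03},
    {"xyz": [0,0,0],"angular": [0,0,0],"claw": 0.03},
    {"xyz": [0,0,0],"angular": [0,0,0],"claw": 0.03},
    {"xyz": [0,0,0],"angular": [0,0,0],"claw": 0.03}
  ]
}}

```text
clock: 21.55
position: [466.8, 255.8, 12.2]
tcp_rot: [0.001, 0.726, 0.688, 0.001]
wrist_force: [1.4, -0.2, 6.0]
width: 0.507
grip_force: 62.3
```

{"api": "move_arm", "payload": {
  "rows": [
    {"xyz": [0,0,-0.02],"angular": [0,0,0],"claw": 0.03},
    {"xyz": [0,0,-0.04],"angular": [0,0,0],"claw": 0.03},
    {"xyz": [0,0,-0.05],"angular": [0,0,0],"claw": 0.03},
    {"xyz": [0,0,0],"angular": [0,0,0],"claw": 0.03},
    {"xyz": [0,0,0],"angular": [0,0,0],"claw": 0.03}
  ]
}}

```text
clock: 22.18
position: [464.1, 254.6, 119.3]
tcp_rot: [-0.0, 0.726, 0.688, -0.001]
wrist_force: [-0.3, -0.2, -7.5]
width: 0.504
grip_force: 63.6
```

```bash
python3 plan.py 608.3 47.5 110 .066
```

```text
now [464.1 254.6 119.3] th -0.053 tilt [-0.0013 -0.0022] F [-0.3 -0.2 -7.5] w 0.504 t 22.18 j [ 0.5   0.26 -0.4   0.91  0.    2.13]
[6.083e+02 4.750e+01 1.100e+02 6.600e-02] rows 5
(-0.04, 0.031, 0.002, np.float64(-0.02))
(-0.04, 0.03, 0.002, np.float64(-0.03))
(-0.042, 0.029, 0.002, np.float64(-0.02))
(-0.042, 0.028, 0.001, np.float64(-0.03))
(-0.042, 0.027, 0.002, np.float64(-0.02))
```

{"api": "move_arm", "payload": {
  "rows": [
    {"xyz": [-0.04,0.031,0.002],"angular": [0,0,-0.02],"claw": 0.03},
    {"xyz": [-0.04,0.03,0.002],"angular": [0,0,-0.03],"claw": 0.03},
    {"xyz": [-0.042,0.029,0.002],"angular": [0,0,-0.02],"claw": 0.03},
    {"xyz": [-0.042,0.028,0.001],"angular": [0,0,-0.03],"claw": 0.03},
    {"xyz": [-0.042,0.027,0.002],"angular": [0,0,-0.02],"claw": 0.03}
  ]
}}

```text
clock: 22.8
position: [607.9, 46.8, 108.5]
tcp_rot: [-0.002, 0.683, 0.731, -0.002]
wrist_force: [0.8, 0.5, -6.6]
width: 0.508
grip_force: 63.7
```

{"api": "move_arm", "payload": {
  "rows": [
    {"xyz": [0,0,0.04],"angular": [0,0,0],"claw": 0.03},
    {"xyz": [0,0,0.03],"angular": [0,0,0],"claw": 0.03},
    {"xyz": [0,0,0],"angular": [0,0,0],"claw": 0.03},
    {"xyz": [0,0,0],"angular": [0,0,0],"claw": 0.03},
    {"xyz": [0,0,0],"angular": [0,0,0],"claw": 0.03}
  ]
}}

```text
clock: 23.42
position: [610.5, 48.8, 43.1]
tcp_rot: [0.001, 0.683, 0.731, 0.001]
wrist_force: [0.2, 0.4, -6.4]
width: 0.507
grip_force: 63.9
```

```bash
python3 plan.py 608.3 47.5 13 .066
```

```text
now [610.5  48.8  43.1] th 0.067 tilt [0.     0.0022] F [ 0.2  0.4 -6.4] w 0.507 t 23.43 j [ 0.08  0.48 -0.28  0.81  0.    1.58]
[6.083e+02 4.750e+01 1.300e+01 6.600e-02] rows 1
(-0.001, -0.002, 0.03, np.float64(0.0))
```

{"api": "move_arm", "payload": {
  "rows": [
    {"xyz": [-0.001,-0.002,0.015],"angular": [0,0,0],"claw": 0.03},
    {"xyz": [0,0,0.01],"angular": [0,0,0],"claw": 0.03},
    {"xyz": [0,0,0.004],"angular": [0,0,0],"claw": 0.03},
    {"xyz": [0,0,0.0005],"angular": [0,0,0],"claw": 0.03},
    {"xyz": [0,0,0],"angular": [0,0,0],"claw": 0.03}
  ]
}}

```text
clock: 24.05
position: [607.5, 47.3, 12.2]
tcp_rot: [0.0, 0.683, 0.73, 0.0]
wrist_force: [-0.6, -0.3, -6.6]
width: 0.503
grip_force: 64.2
```

{"api": "move_arm", "payload": {
  "rows": [
    {"xyz": [0,0,0.001],"angular": [0,0,0],"claw": 0.03},
    {"xyz": [0,0,0],"angular": [0,0,0],"claw": 0.03},
    {"xyz": [0,0,0],"angular": [0,0,0],"claw": 0.03}
  ]
}}

```text
clock: 24.42
position: [607.7, 47.3, 12.2]
tcp_rot: [0.0, 0.683, 0.73, 0.0]
wrist_force: [-4.3, -2.0, 5.7]
width: 0.508
grip_force: 65.4
```

Contact with the bench, so the V-block is down. I'll release it, rise and plan towards the blank.

{"api": "move_arm", "payload": {
  "rows": [
    {"xyz": [0,0,0],"angular": [0,0,0],"claw": 0.065},
    {"xyz": [0,0,0],"angular": [0,0,0],"claw": 0.065},
    {"xyz": [0,0,0],"angular": [0,0,0],"claw": 0.065},
    {"xyz": [0,0,0],"angular": [0,0,0],"claw": 0.065},
    {"xyz": [0,0,-0.03],"angular": [0,0,0],"claw": 0.065}
  ]
}}

```text
clock: 25.05
position: [605.2, 47.1, 39.3]
tcp_rot: [-0.002, 0.683, 0.73, -0.002]
wrist_force: [0.2, 0.6, 0.3]
width: 0.761
grip_force: 0.0
```

{"api": "move_arm", "payload": {
  "rows": [
    {"xyz": [0,0,-0.05],"angular": [0,0,0],"claw": 0.065},
    {"xyz": [0,0,-0.055],"angular": [0,0,0],"claw": 0.065},
    {"xyz": [0,0,0],"angular": [0,0,0],"claw": 0.065},
    {"xyz": [0,0,0],"angular": [0,0,0],"claw": 0.065}
  ]
}}

```text
clock: 25.55
position: [607.3, 47.3, 146.0]
tcp_rot: [0.0, 0.683, 0.73, 0.0]
wrist_force: [0.2, 0.7, 0.4]
width: 0.766
grip_force: 0.0
```

```bash
python3 plan.py 442 -208.3 140 .166
```

```text
now [607.3  47.3 146. ] th 0.067 tilt [0.     0.0001] F [0.2 0.7 0.4] w 0.766 t 25.55 j [ 0.08  0.38 -0.17  1.02  0.    1.58]
[ 4.420e+02 -2.083e+02  1.400e+02  1.660e-01] rows 6
(-0.041, -0.03, 0.001, np.float64(-0.02))
(-0.04, -0.031, 0.001, np.float64(-0.01))
(-0.039, -0.032, 0.001, np.float64(-0.02))
(-0.04, -0.032, 0.001, np.float64(-0.02))
(-0.038, -0.033, 0.001, np.float64(-0.01))
(-0.038, -0.034, 0.001, np.float64(-0.02))
```

{"api": "move_arm", "payload": {
  "rows": [
    {"xyz": [-0.041,-0.03,0.001],"angular": [0,0,-0.02],"claw": 0.06},
    {"xyz": [-0.04,-0.031,0.001],"angular": [0,0,-0.01],"claw": 0.06},
    {"xyz": [-0.039,-0.032,0.001],"angular": [0,0,-0.02],"claw": 0.06},
    {"xyz": [-0.04,-0.032,0.001],"angular": [0,0,-0.02],"claw": 0.06},
    {"xyz": [-0.038,-0.033,0.001],"angular": [0,0,-0.01],"claw": 0.06}
  ]
}}

```text
clock: 26.18
position: [467.8, -166.4, 139.3]
tcp_rot: [-0.002, 0.653, 0.757, -0.001]
wrist_force: [0.6, -0.3, 0.5]
width: 0.706
grip_force: 0.0
```

{"api": "move_arm", "payload": {
  "rows": [
    {"xyz": [-0.038,-0.034,0.001],"angular": [0,0,-0.02],"claw": 0.06},
    {"xyz": [0,0,0.045],"angular": [0,0,0],"claw": 0.06},
    {"xyz": [0,0,0.045],"angular": [0,0,0],"claw": 0.06},
    {"xyz": [0,0,0],"angular": [0,0,0],"claw": 0.06},
    {"xyz": [0,0,0],"angular": [0,0,0],"claw": 0.06}
  ]
}}

```text
clock: 26.8
position: [442.0, -208.1, 50.5]
tcp_rot: [-0.001, 0.646, 0.764, -0.0]
wrist_force: [0.2, 0.4, 0.6]
width: 0.705
grip_force: 0.0
```

{"api": "move_arm", "payload": {
  "rows": [
    {"xyz": [0,0,0],"angular": [0,0,0],"claw": 0.06},
    {"xyz": [0,0,0],"angular": [0,0,0],"claw": 0.06},
    {"xyz": [0,0,0],"angular": [0,0,0],"claw": 0.06}
  ]
}}

```text
clock: 27.18
position: [442.7, -208.4, 51.1]
tcp_rot: [0.001, 0.646, 0.764, 0.0]
wrist_force: [-1.1, 0.2, -0.9]
width: 0.701
grip_force: 0.0
```

```bash
python3 plan.py 442 -208.3 16.5 .166
python3 - <<'E'
from hb import *
f=crop("side",265,220,345,310,6,"pics/n1.png");crop("side",325,140,375,230,6,"pics/n2.png",f)
cv2.imwrite("pics/n.png",np.hstack([cv2.imread("pics/n1.png"),cv2.imread("pics/n2.png")]))
E
```

```text
now [ 442.7 -208.4   51.1] th 0.167 tilt [-0.0008  0.0012] F [-1.1  0.2 -0.9] w 0.701 t 27.18 j [-0.44  0.27 -0.57  0.72 -0.    0.96]
[ 4.420e+02 -2.083e+02  1.650e+01  1.660e-01] rows 1
(0.0, -0.001, 0.035, np.float64(0.0))
```

View pics/n.png

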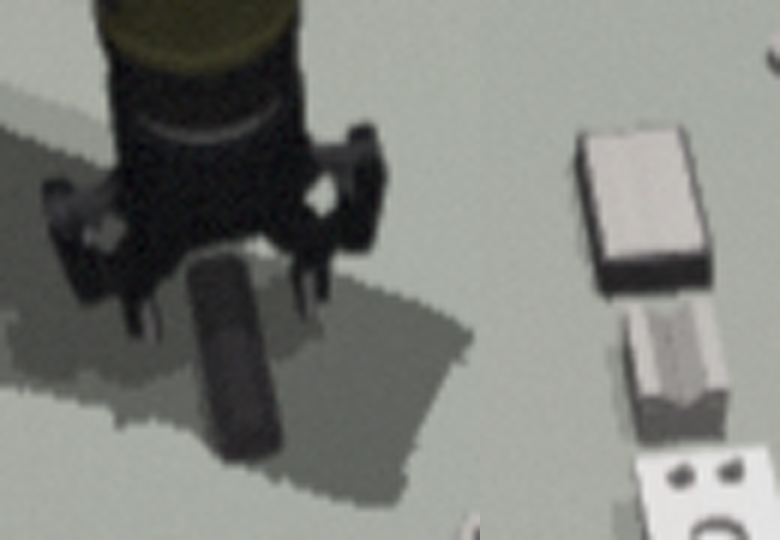

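The V-block stands upright between the jig and bench block with its groove in line, and the gripper straddles the bar. I'll descend and grip.

{"api": "move_arm", "payload": {
  "rows": [
    {"xyz": [0,-0.0005,0.02],"angular": [0,0,0],"claw": 0.05},
    {"xyz": [0,0,0.01],"angular": [0,0,0],"claw": 0.05},
    {"xyz": [0,0,0.0045],"angular": [0,0,0],"claw": 0.05},
    {"xyz": [0,0,0],"angular": [0,0,0],"claw": 0.05},
    {"xyz": [0,0,0],"angular": [0,0,0],"claw": 0.05}
  ]
}}

```text
clock: 27.85
position: [442.0, -208.5, 16.2]
tcp_rot: [0.0, 0.646, 0.764, 0.0]
wrist_force: [-0.9, 0.2, 1.1]
width: 0.587
grip_force: 0.0
```

{"api": "move_arm", "payload": {
  "rows": [
    {"xyz": [0,0,0],"angular": [0,0,0],"claw": 0.015},
    {"xyz": [0,0,0],"angular": [0,0,0],"claw": 0.015},
    {"xyz": [0,0,0],"angular": [0,0,0],"claw": 0.015},
    {"xyz": [0,0,0],"angular": [0,0,0],"claw": 0.015},
    {"xyz": [0,0,0],"angular": [0,0,0],"claw": 0.015}
  ]
}}

```text
clock: 28.48
position: [442.5, -208.5, 16.6]
tcp_rot: [0.001, 0.646, 0.764, 0.0]
wrist_force: [0.4, 0.4, 4.7]
width: 0.311
grip_force: 59.5
```

{"api": "move_arm", "payload": {
  "rows": [
    {"xyz": [0,0,-0.02],"angular": [0,0,0],"claw": 0.015},
    {"xyz": [0,0,-0.05],"angular": [0,0,0],"claw": 0.015},
    {"xyz": [0,0,-0.055],"angular": [0,0,0],"claw": 0.015},
    {"xyz": [0,0,0],"angular": [0,0,0],"claw": 0.015},
    {"xyz": [0,0,0],"angular": [0,0,0],"claw": 0.015}
  ]
}}

```text
clock: 29.1
position: [440.8, -208.0, 139.8]
tcp_rot: [-0.001, 0.646, 0.764, -0.0]
wrist_force: [0.2, 0.1, -4.3]
width: 0.308
grip_force: 60.6
```

```bash
python3 plan.py 607.7 47.2 130 .067
```

```text
now [ 440.8 -208.   139.8] th 0.167 tilt [ 0.0007 -0.0011] F [ 0.2  0.1 -4.3] w 0.308 t 29.1 j [-0.44  0.17 -0.47  0.93 -0.    0.96]
[6.077e+02 4.720e+01 1.300e+02 6.700e-02] rows 6
(0.037, 0.034, 0.002, np.float64(0.02))
(0.038, 0.034, 0.001, np.float64(0.01))
(0.039, 0.034, 0.002, np.float64(0.02))
(0.039, 0.032, 0.002, np.float64(0.02))
(0.039, 0.032, 0.001, np.float64(0.01))
(0.04, 0.031, 0.002, np.float64(0.02))
```

{"api": "move_arm", "payload": {
  "rows": [
    {"xyz": [0.037,0.034,0.002],"angular": [0,0,0.02],"claw": 0.015},
    {"xyz": [0.038,0.034,0.001],"angular": [0,0,0.01],"claw": 0.015},
    {"xyz": [0.039,0.034,0.002],"angular": [0,0,0.02],"claw": 0.015},
    {"xyz": [0.039,0.032,0.002],"angular": [0,0,0.02],"claw": 0.015},
    {"xyz": [0.039,0.032,0.001],"angular": [0,0,0.01],"claw": 0.015}
  ]
}}

```text
clock: 29.72
position: [579.3, 5.5, 129.7]
tcp_rot: [-0.002, 0.676, 0.737, -0.002]
wrist_force: [1.3, -0.4, -4.2]
width: 0.308
grip_force: 60.7
```

{"api": "move_arm", "payload": {
  "rows": [
    {"xyz": [0.04,0.031,0.002],"angular": [0,0,0.02],"claw": 0.015},
    {"xyz": [0,0,0.035],"angular": [0,0,0],"claw": 0.015},
    {"xyz": [0,0,0.02],"angular": [0,0,0],"claw": 0.015},
    {"xyz": [0,0,0],"angular": [0,0,0],"claw": 0.015},
    {"xyz": [0,0,0],"angular": [0,0,0],"claw": 0.015}
  ]
}}

```text
clock: 30.35
position: [607.5, 46.4, 75.2]
tcp_rot: [-0.001, 0.683, 0.73, -0.001]
wrist_force: [-0.2, 0.8, -4.0]
width: 0.306
grip_force: 60.8
```

{"api": "move_arm", "payload": {
  "rows": [
    {"xyz": [0,0,0],"angular": [0,0,0],"claw": 0.015},
    {"xyz": [0,0,0],"angular": [0,0,0],"claw": 0.015},
    {"xyz": [0,0,0],"angular": [0,0,0],"claw": 0.015}
  ]
}}

```text
clock: 30.72
position: [608.5, 46.5, 76.4]
tcp_rot: [0.0, 0.683, 0.73, 0.0]
wrist_force: [-0.1, 0.1, -4.1]
width: 0.305
grip_force: 60.8
```

```bash
python3 plan.py 607.7 47.2 51 .067
```

```text
now [608.5  46.5  76.4] th 0.067 tilt [0.     0.0011] F [-0.1  0.1 -4.1] w 0.305 t 30.73 j [ 0.08  0.44 -0.25  0.88 -0.    1.58]
[6.077e+02 4.720e+01 5.100e+01 6.700e-02] rows 1
(0.001, -0.001, 0.025, np.float64(-0.0))
```

{"api": "move_arm", "payload": {
  "rows": [
    {"xyz": [0.0005,-0.0007,0.013],"angular": [0,0,0],"claw": 0.015},
    {"xyz": [0,0,0.008],"angular": [0,0,0],"claw": 0.015},
    {"xyz": [0,0,0.003],"angular": [0,0,0],"claw": 0.015},
    {"xyz": [0,0,0.001],"angular": [0,0,0],"claw": 0.015},
    {"xyz": [0,0,0],"angular": [0,0,0],"claw": 0.015}
  ]
}}

```text
clock: 31.35
position: [607.5, 47.0, 50.8]
tcp_rot: [0.0, 0.683, 0.73, 0.0]
wrist_force: [1.4, 0.2, -2.8]
width: 0.309
grip_force: 60.9
```

{"api": "move_arm", "payload": {
  "rows": [
    {"xyz": [0,0,0.001],"angular": [0,0,0],"claw": 0.015},
    {"xyz": [0,0,0],"angular": [0,0,0],"claw": 0.015},
    {"xyz": [0,0,0],"angular": [0,0,0],"claw": 0.015}
  ]
}}

```text
clock: 31.72
position: [607.7, 47.0, 50.5]
tcp_rot: [0.0, 0.683, 0.73, 0.0]
wrist_force: [-1.0, 0.3, 4.7]
width: 0.307
grip_force: 61.9
```

Seated: TCP z is 50.5 against the expected 50.4. I'll release and retreat.

{"api": "move_arm", "payload": {
  "rows": [
    {"xyz": [0,0,0],"angular": [0,0,0],"claw": 0.06},
    {"xyz": [0,0,0],"angular": [0,0,0],"claw": 0.06},
    {"xyz": [0,0,0],"angular": [0,0,0],"claw": 0.06},
    {"xyz": [0,0,0],"angular": [0,0,0],"claw": 0.06},
    {"xyz": [0,0,-0.03],"angular": [0,0,0],"claw": 0.06}
  ]
}}

```text
clock: 32.35
position: [605.1, 46.8, 77.7]
tcp_rot: [-0.002, 0.683, 0.73, -0.002]
wrist_force: [0.3, 0.0, 0.2]
width: 0.701
grip_force: 0.0
```

{"api": "move_arm", "payload": {
  "rows": [
    {"xyz": [0,0,-0.05],"angular": [0,0,0],"claw": 0.06},
    {"xyz": [0,0,-0.06],"angular": [0,0,0],"claw": 0.06},
    {"xyz": [0.05,-0.035,-0.03],"angular": [0,0,0],"claw": 0.06},
    {"xyz": [0.05,-0.035,-0.02],"angular": [0,0,0],"claw": 0.06},
    {"xyz": [0.05,-0.035,0],"angular": [0,0,0],"claw": 0.06}
  ]
}}

```text
clock: 32.98
position: [496.9, 186.0, 238.9]
tcp_rot: [0.001, 0.683, 0.73, 0.002]
wrist_force: [-0.4, 0.8, -0.0]
width: 0.695
grip_force: 0.0
```

{"api": "move_arm", "payload": {
  "rows": [
    {"xyz": [0.05,-0.03,0],"angular": [0,0,0],"claw": 0.06},
    {"xyz": [0.05,-0.03,0],"angular": [0,0,0],"claw": 0.06},
    {"xyz": [0.05,-0.03,0],"angular": [0,0,0],"claw": 0.06},
    {"xyz": [0,0,0],"angular": [0,0,0],"claw": 0.06},
    {"xyz": [0,0,0],"angular": [0,0,0],"claw": 0.06}
  ]
}}

```text
clock: 33.6
position: [396.9, 328.0, 236.8]
tcp_rot: [0.0, 0.683, 0.731, -0.0]
wrist_force: [0.1, 0.6, -0.0]
width: 0.7
grip_force: 0.0
```

Run:
```python
from h import *
F={"top":np.mean([arm.grab_frame("top") for _ in range(2)],0),"side":np.mean([arm.grab_frame("side") for _ in range(2)],0)}
for n in F: print(n,fit({n:F[n]},lambda p:octpts(p,33.8),(607.7,47.2,.066))[0],fit({n:F[n]},lambda p:boxpts(p,DIM["guide"],32),(616.4,-74.4,.066))[0])
crop("side",320,130,400,280,4,"pics/z1.png",F["side"].astype(np.uint8));crop("top",240,100,380,250,4,"pics/z2.png",F["top"].astype(np.uint8))
a,b=cv2.imread("pics/z1.png"),cv2.imread("pics/z2.png");cv2.imwrite("pics/z.png",np.hstack([a,b[:, :480]]))
```

```text
top [6.01466750e+02 4.53662244e+01 1.33297011e-01] [ 6.12075848e+02 -7.32074142e+01  3.16553196e-03]
side [6.00784500e+02 2.20274824e+01 1.84076387e-01] [ 6.12917557e+02 -9.75402636e+01  3.30075571e-02]
```

View pics/z.png

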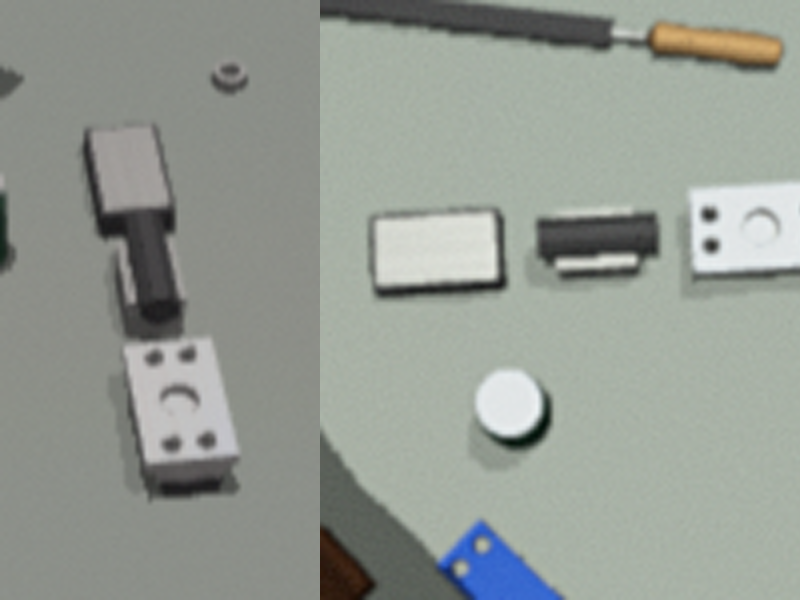

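The picture shows the plates stacked flat, the V-block midway and in line, and the bar in the groove with even overhangs (19 px at each end). The can is where it was, so I'm handing in.

```bash
python3 -c "
from cell import arm;print(arm.close_job())"
```

```text
the job is handed in; nothing more can be done
None
```

The job is handed in: both plates are stacked flat on the jig, the V-block stands midway in line with the bar centred in its groove, everything is released, and I saw no shift of the oil can and never went near the hammer; no verdict came back.

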